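# Draw an acrylic panel from its rack and hold it tilted for inspection

## Task

Take the two edge clips off the top of the tall blue acrylic panel and put each into the tray of its own colour, then draw the panel up out of its rack, tip it so that one broad face looks up at about 45 degrees, with its lower edge level and the whole panel at least 12 cm above the bench. Finish while still holding the panel there, steady, for inspection: do not put it down or let it go. Clear both clips before lifting the panel, and leave the short panels, the tape roll and the bottle where they are.

Things in the scene. Friction and masses are not known exactly. Their poses are not given: they have to be found in the camera images.
- rack: Fixed wooden rack, 150 (its x) x 160 (its y) x 92 mm high; origin at the centre of its underside on the bench, z up. Three upright slots at x = -45, 0 and +45 mm hold panels that stand in planes across its x axis. Each slot is 9 mm wide in x and 133 mm long in y; its floor is 12 mm above the bench. The cheeks guiding the panels' side edges are 80 mm high (top at 92 mm) and reach inward to y = +-56 mm, so between them the panels are free.
- panel: The tall blue acrylic panel, 6 mm thick (its x), 130 mm wide (its y), 140 mm high (its z), about 0.13 kg. Origin at the middle of its bottom edge; it stands upright in one of the rack's three slots (any of them), with about 1.5 mm of play on each side, its top edge 152 mm above the bench. Its x axis is the normal of its broad faces.
- panel_top (a point): Middle of the blue panel's top edge, 140 mm above the panel's origin along its z.
- clip_red: Red U-shaped plastic clip, loosely straddling the blue panel's top edge 38 mm to one side of its middle (either side); 20 g. 19 mm thick across the panel (its x), 24 mm long along the panel's edge (its y). Origin where its web rests on the panel's edge: the web is 8 mm thick above it, two legs 5 mm thick reach 24 mm below, one on each side of the panel, 9 mm apart. It lifts straight off.
- clip_yellow: Yellow clip, the same shape and size as the red one, on the other side of the middle of the panel's top edge (76 mm from the red one).
- bin_red: Red open tray, fixed, 120 x 120 x 45 mm high outside, walls and floor 5 mm; origin at the centre of its underside on the bench.
- bin_yellow: Yellow open tray, fixed, the same size as the red one; origin at the centre of its underside.
- short_a: Pale short acrylic panel, 6 x 130 x 75 mm high, standing in another slot of the rack; origin at the middle of its bottom edge. Leave alone.
- short_b: Second pale short panel, same size, in the remaining slot. Leave alone.
- tape: Roll of tape lying flat, 90 mm across, 40 mm high; origin at the centre of its underside. Leave alone.
- spray: White bottle with blue cap, 56 mm across, 150 mm high, standing; origin at the centre of its underside. Leave alone.

How it is judged (in metres and radians):
On the way, in this order (a step that is already met when the one before it is completed fails the run):
1. both clips lie released in the trays of their own colours (x of clip_red in the frame of bin_red between -0.056 and 0.056 m and y of clip_red in the frame of bin_red between -0.056 and 0.056 m and z of clip_red in the frame of bin_red between 0 and 0.042 m and x of clip_yellow in the frame of bin_yellow between -0.056 and 0.056 m and y of clip_yellow in the frame of bin_yellow between -0.056 and 0.056 m and z of clip_yellow in the frame of bin_yellow between 0 and 0.042 m and contact force between each of clip_red, clip_yellow and the fingers below 0.05 N), for 0.2 s.
2. the blue panel is drawn out of the rack, held by the fingers, its bottom edge more than 10 cm above the bench (height (world z) of each of panel, panel_top above 0.1 m and contact force between panel and the fingers above 1 N), for 0.2 s.
At the end, for the whole second after the job is handed in: Each clip in the tray of its colour; blue panel gripped, carried by nothing else, at rest, middles of its bottom and top edges over 10 cm above the bench, face normal 45 +-12 degrees from vertical (either face up), width level within 15 degrees; the four other things within 3 cm of their starts (all of step 2 and x of clip_red in the frame of bin_red between -0.056 and 0.056 m and y of clip_red in the frame of bin_red between -0.056 and 0.056 m and z of clip_red in the frame of bin_red between 0 and 0.042 m and x of clip_yellow in the frame of bin_yellow between -0.056 and 0.056 m and y of clip_yellow in the frame of bin_yellow between -0.056 and 0.056 m and z of clip_yellow in the frame of bin_yellow between 0 and 0.042 m and (angle between panel's own x axis and vertical between 0.575959 and 0.994838 rad or angle between panel's own x axis and vertical between 2.14675 and 2.56563 rad) and angle between panel's own y axis and vertical between 1.309 and 1.8326 rad and linear speed of panel below 0.03 m/s and angular speed of panel below 0.15 rad/s and contact force between panel and rack below 0.05 N and contact force between panel and bin_red below 0.05 N and contact force between panel and bin_yellow below 0.05 N and contact force between panel and tape below 0.05 N and contact force between panel and spray below 0.05 N and contact force between panel and short_a below 0.05 N and contact force between panel and short_b below 0.05 N and distance of each of short_a, short_b, tape, spray from where it was at the start of the episode below 0.03 m); the arm keeps its last pose, push and grip.
It fails at once if the blue panel is lifted more than 4 cm while a clip is not yet in its tray (height (world z) of panel above 0.052 m and not ((x of clip_red in the frame of bin_red between -0.056 and 0.056 m and y of clip_red in the frame of bin_red between -0.056 and 0.056 m and z of clip_red in the frame of bin_red between 0 and 0.042 m) and (x of clip_yellow in the frame of bin_yellow between -0.056 and 0.056 m and y of clip_yellow in the frame of bin_yellow between -0.056 and 0.056 m and z of clip_yellow in the frame of bin_yellow between 0 and 0.042 m))).
It fails at once if a short panel is moved more than 3 cm (distance of short_a from where it was at the start of the episode above 0.03 m).
It fails at once if a short panel is moved more than 3 cm (distance of short_b from where it was at the start of the episode above 0.03 m).
It fails at once if the tape roll is moved more than 3 cm (distance of tape from where it was at the start of the episode above 0.03 m).
It fails at once if the white bottle is moved more than 3 cm (distance of spray from where it was at the start of the episode above 0.03 m).
It also fails if it takes over 67 s, if anything falls off the work surface, if the arm or the gripper's body presses on something with over 40 N, if the wrist force passes 120 N, or if a joint passes its speed limit or range.

## Robot

A 6-joint arm with a two-finger parallel gripper is mounted at the origin on the work surface. World frame = base frame: x ahead of the robot, y to its left, z up, the work surface at z = 0. Lengths are in m, angles in degrees, forces in N, time in s.
With the tool pointing down it reaches from about 0.3 to 0.75 m from the base axis. Payload 8.5 kg.
Tool frame: the origin (TCP) lies midway between the tips of the shut fingers; the grasp point (between the pads) lies 19 mm behind it; z points along the fingers, y is the direction in which the jaws open and shut (so a half turn about z gives the same grasp; the last joint's range is limited). The gripper opens to 85 mm and grips with 20 to 120 N. Pads are 22 mm wide; open, the fingers measure 114 mm over their backs; the gripper's body (76 mm by 85 mm) begins 54 mm behind the grasp point. The pads swing forward as they close: fully open they stand 13 mm farther back than shut.
Start: joints at [-77.08, 21.807, 74.336, -0, 83.858, -12.336], TCP at [0.235, -0.497, 0.203] pointing down, gripper open.
Joint ranges: [-178.18, 178.18], [-50.72, 133.34], [12.68, 142.11], [-81.47, 261.47], [9.98, 163.14], [-165.26, 165.26]. Speed limits (degrees/s): [136.94, 136.94, 180, 180, 180, 180].

## Interface

Orientations are given as a 3x3 rotation matrix whose columns are the frame's x, y, z axes.
In Python, from rig import status, eyes, env gives the robot as it stands. The module is installed in compiled form; this text tells all that it offers.
- The arm moves only by the tool play_rows, never from a script. Its argument "targets" is text: rows parted by semicolons, each of 5 numbers parted by spaces: the shift along the tool's x, y, z in m, then the turn about the tool's z in rad, then the closure, from 0 (fully open) to 1 (shut). A call has 1 to 5 rows; each row is the pose to reach, as a shift and turn from the pose commanded when the call began, along the tool's axes at that moment; what a row does not reach only later rows make up. A row lasts 1/10 s, in which the tool goes at most 50 mm and 8.59 degrees, less where a joint would pass 70% of its speed; a pose out of reach is approached as far as the arm can. A call with a gripper value outside its range is refused whole. The fingers move at their own pace and stop on an object; "force" is the grip in N (left out, the last holds). Time passes only in rows, so rows that repeat a pose let the fingers close. It gives the time, the measured TCP pose, the force and the opening at its end, in the units of the state.
- status.observe(): the state, without advancing time (a new reading comes with each control period).
- eyes.get_image(name): name is "scene" or "side" or "wrist"; returns a dict with "pixels" (400x640x3 uint8, red, green, blue), "range_z" (400x640 float32, m along the optical axis (not along the pixel's ray), 0 where there is no reading), "mtx" (3x3 intrinsics, pixels), "world_to_cam" (4x4, takes a point from world to camera coordinates); the wrist camera has in their place "T_tool_cam" (4x4, takes a point from camera to tool coordinates, whose origin is the TCP and whose axes are the flange's). Camera axes: x right, y up, looking along -z (the intrinsics and any distortion apply to the point x, -y, -z); pixel columns grow to the right and rows downward; lengths in m; the calibration is good to about 2 mm. The wrist camera is an equidistant fisheye: a pixel r from the principal point sees the ray r / f radians off the axis. A picture is of the moment at which its call begins: read the wrist's pose just before it.
- env.close_job(): hands the job in, once; it reports no verdict.
The state is a dict: "time_s": time; "q": joint angles; "qvel": joint speeds; "joint_efforts": joint torques, N m; "position": TCP position; "tool_rot": TCP orientation; "ft_force": force on the tool from outside, world axes, zero at the start; "wrist_torque": the same for the moment, N m; "grip_width": finger opening in m.
Only numpy, scipy, OpenCV 4.12 (cv2) and the standard library are available. Lean on these libraries where they do the work, as an engineer would, in place of code of your own. Each camera call takes 0.05 s, during which the arm holds its last target.

## Working session

There is one attempt and no reset: what is moved stays moved. The work goes in short steps, Python scripts to look and compute and a tool call to move; the robot and the scene stay as the last step left them, time stands still between calls to the robot, and variables do not carry over. Pictures are saved under pics/ and viewed, and the job is handed in when it is done.

Besides the shell and the picture viewer there is one more tool, called after ">>>" by a JSON object that holds its "op" and its "data", one argument or row to a line. play_rows: Moves the arm, as the interface text tells. Its arguments: {"type":"object","properties":{"targets":{"type":"string"},"force":{"type":"number"}},"required":["targets"]}

```bash
mkdir -p pics; cat > h.py <<'E'
import numpy as np, cv2
from rig import status, eyes, env
def grab(n,tag):
    s=status.observe(); d=eyes.get_image(n); d['s']=s
    cv2.imwrite(f'pics/{tag}.png',cv2.cvtColor(d['pixels'],cv2.COLOR_RGB2BGR))
    return d
def pts(d):
    """world xyz per pixel, fixed cams, from range_z"""
    z=d['range_z'].astype(float); K=d['mtx']; h,w=z.shape
    u,v=np.meshgrid(np.arange(w),np.arange(h))
    c=np.stack([(u-K[0,2])/K[0,0]*z,-(v-K[1,2])/K[1,1]*z,-z],-1)
    T=np.linalg.inv(d['world_to_cam'])
    return c@T[:3,:3].T+T[:3,3]
E
python3 - <<'E'
from h import *
print(status.observe())
for n in('scene','side','wrist'):
    d=grab(n,n+'0'); print(n,{k:(v.tolist() if k not in('pixels','range_z','s') else None) for k,v in d.items()})
    z=d['range_z'];print((z>0).mean(),z.max())
E
```

```text
{'time_s': 0.0, 'q': array([-7.70825942e+01,  2.18435989e+01,  7.43844509e+01, -1.40076098e-03,
        8.38574744e+01, -1.23377464e+01]), 'qvel': array([ 0.01814986,  0.00540503, -0.01813194, -0.0505391 , -0.05356982,
       -0.02982395]), 'joint_efforts': array([-4.28009826e-04, -4.48461199e+01, -2.31282806e+01, -2.49415070e-04,
        4.70202984e-03,  3.01259126e-05]), 'position': array([ 0.23455724, -0.49711564,  0.20218914]), 'tool_rot': array([[ 9.04415713e-01,  4.26652189e-01, -3.57374835e-04],
       [ 4.26652237e-01, -9.04414600e-01,  1.44946905e-03],
       [ 2.95204126e-04, -1.46339736e-03, -9.99998886e-01]]), 'ft_force': array([ 1.26802339, -0.18782651, -0.67462772]), 'wrist_torque': array([-0.03070029, -0.00602377,  0.03153937]), 'grip_width': 0.08555338943185346}
scene {'pixels': None, 'range_z': None, 'mtx': [[492.8346734256038, 0.0, 315.1087970377584], [0.0, 492.8346734256038, 192.35153145691956], [0.0, 0.0, 1.0]], 'world_to_cam': [[0.25500687345628537, 0.966865660796863, -0.011928472739436653, -0.147180610854924], [-0.810286901452158, 0.22040906444541666, 0.54300550
[... 462 characters left out ...]
8160228796577, 0.7846377608567758, -0.3824383904663866], [-0.5859495568310221, 0.5218474126440558, 0.6199503163691694, -1.0255538961586925], [0.0, 0.0, 0.0, 1.0]], 's': None}
0.99605859375 3.458957
wrist {'pixels': None, 'range_z': None, 'mtx': [[309.70691628693146, 0.0, 316.48518141571196], [0.0, 309.70691628693146, 196.56185759174886], [0.0, 0.0, 1.0]], 'T_tool_cam': [[0.0004287664571940387, 0.9463224476792548, 0.323223825201156, 0.08246469605330639], [0.9999997934607104, -0.0002509956268761397, -0.0005916753585098099, 0.00042035589797939643], [-0.00047878790686891183, 0.32322401213328444, -0.9463223598449955, -0.17173353102531694], [0.0, 0.0, 0.0, 1.0]], 's': None}
0.99598046875 1.6698023
```

```bash
ls -la; ls pics
```

```text
total 16
drwxr-xr-x  3 agent agent 4096 Dec  6 18:07 .
drwxr-xr-x 23 root  root  4096 Dec  6 18:07 ..
-rw-r--r--  1 agent agent  530 Dec  6 18:07 h.py
drwxr-xr-x  2 agent agent 4096 Dec  6 18:08 pics
scene0.png
side0.png
wrist0.png
```

View pics/scene0.png

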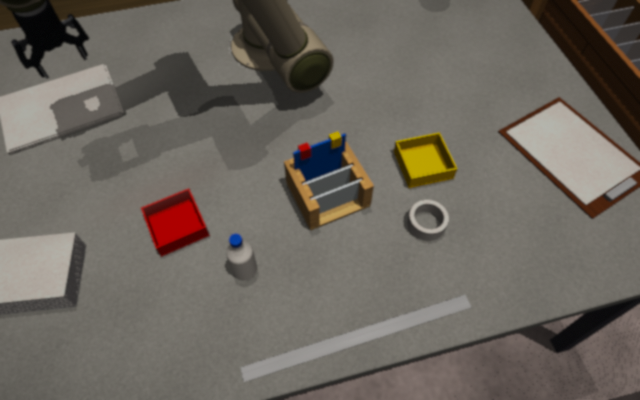

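View pics/side0.png

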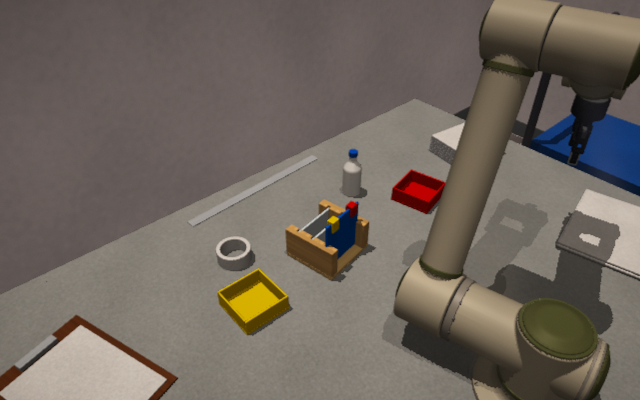

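View pics/wrist0.png

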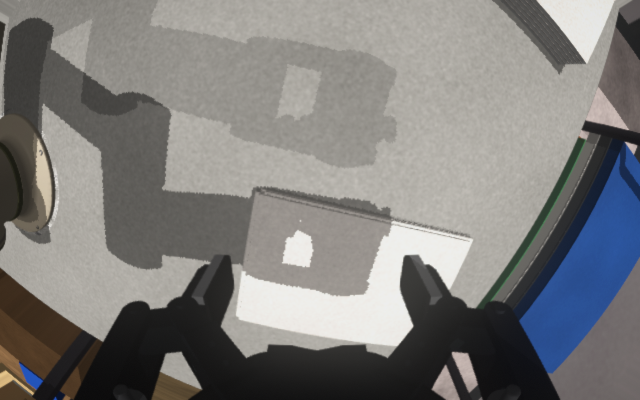

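```bash
cat > m.py <<'E'
from h import *
def masks(d):
    hsv=cv2.cvtColor(d['pixels'],cv2.COLOR_RGB2HSV); H,S,V=[hsv[...,i].astype(int) for i in range(3)]
    return dict(red=((H<8)|(H>172))&(S>170)&(V>70),yel=(H>20)&(H<34)&(S>190)&(V>80),blue=(H>100)&(H<130)&(S>150)&(V>40))
def comps(m,minA=25):
    n,l,st,c=cv2.connectedComponentsWithStats(m.astype(np.uint8))
    return [(st[i],c[i],l==i) for i in range(1,n) if st[i][4]>=minA]
E
python3 - <<'E'
from m import *
np.set_printoptions(precision=4,suppress=True)
for n in('scene','side'):
    d=grab(n,n+'1');P=pts(d)
    for k,m in masks(d).items():
        for st,c,mm in comps(m):
            p=P[mm]; 
            if np.abs(p[:,0]-0.5).max()>0.6: continue
            print(n,k,st.tolist(),c,'min',p.min(0),'max',p.max(0),'med',np.median(p,0))
            zt=np.percentile(p[:,2],95); t=p[p[:,2]>zt-0.004]
            (cx,cy),wh,a=cv2.minAreaRect((t[:,:2]*1000).astype(np.float32)); print('    top z',zt,'rect',cx,cy,wh,a,'mean',t.mean(0))
    # wood rack, generic region
    np.savez('/tmp/'+n+'.npz',P=P,px=d['pixels'])
E
```

```text
scene red [299, 143, 11, 10, 77] [304.1818 147.4805] min [ 0.5291 -0.0249  0.1522] max [ 0.5504 -0.0022  0.1629] med [ 0.5412 -0.0138  0.1585]
    top z 0.161456158951471 rect 540.1875 -13.633583068847656 (19.188953399658203, 22.816688537597656) 11.757136344909668 mean [ 0.5403 -0.0134  0.1595]
scene blue [230, 234, 12, 13, 125] [235.328 239.976] min [ 0.71   -0.2127  0.1389] max [ 0.7353 -0.1903  0.1538] med [ 0.724  -0.2017  0.149 ]
    top z 0.15218036679294994 rect 721.7416381835938 -201.25650024414062 (23.57457160949707, 20.950590133666992) 2.1942451000213623 mean [ 0.7225 -0.2011  0.15  ]
side red [346, 201, 11, 14, 70] [351.1571 205.5714] min [ 0.5261 -0.0265  0.1373] max [ 0.5463 -0.0007  0.1645] med [ 0.5332 -0.0101  0.1602]
    top z 0.16296588151837862 rect 536.6281127929688 -13.633151054382324 (17.8142147064209, 25.518978118896484) 12.494874954223633 mean [ 0.5353 -0.0129  0.1613]
side yel [327, 216, 12, 16, 96] [332.5938 221.3229] min [ 0.5138 -0.0207  0.0699] max [0.6151 0.0745 0.1643] med [0.5207 0.0631 0.1592]
    top z 0.16291225081126298 rect 524.417724609375 60.229827880859375 (18.608989715576172, 25.133018493652344) 7.6649956703186035 mean [0.5245 0.0613 0.1612]
side blue [349, 149, 9, 9, 58] [352.7586 152.7241] min [ 0.7057 -0.211   0.1326] max [ 0.7295 -0.1868  0.156 ] med [ 0.7144 -0.1983  0.1498]
    top z 0.15338817006310337 rect 717.43701171875 -201.13584899902344 (23.198152542114258, 21.983070373535156) 15.081873893737793 mean [ 0.7173 -0.2008  0.1518]
```

```bash
python3 - <<'E'
from m import *
np.set_printoptions(precision=4,suppress=True)
for n in('scene','side'):
    d=grab(n,n+'1');P=pts(d);hsv=cv2.cvtColor(d['pixels'],cv2.COLOR_RGB2HSV)
    H,S,V=[hsv[...,i].astype(int) for i in range(3)]
    inb=(P[...,0]>0.25)&(P[...,0]<0.95)&(abs(P[...,1])<0.5)
    M=dict(red=((H<8)|(H>172))&(S>150)&(V>40),yel=(H>17)&(H<36)&(S>150)&(V>50),blue=(H>95)&(H<135)&(S>100),
      wood=(H>8)&(H<22)&(S>80)&(S<215)&(V>60))
    for k,m in M.items():
        m=m&inb
        print(n,k,m.sum())
        for st,c,mm in comps(m,40):
            p=P[mm]
            zt=np.percentile(p[:,2],93); t=p[(p[:,2]>zt-0.008)&(p[:,2]<zt+.008)]
            (cx,cy),wh,a=cv2.minAreaRect((t[:,:2]*1000).astype(np.float32)); print('  ',st.tolist(),'med',np.median(p,0),'top z %.4f rect %.0f %.0f  %.0fx%.0f a%.1f'%(zt,cx,cy,*wh,a))
    # objects above the bench, by height
    m=inb&(P[...,2]>0.02)&(P[...,2]<0.2)
    for st,c,mm in comps(m,60):
        p=P[mm]; zt=np.percentile(p[:,2],95); t=p[p[:,2]>zt-.008]
        (cx,cy),wh,a=cv2.minAreaRect((t[:,:2]*1000).astype(np.float32)); print(' OBJ ',st.tolist(),'med',np.median(p,0),'top z %.4f rect %.0f %.0f  %.0fx%.0f a%.1f'%(zt,cx,cy,*wh,a))
E
python3 - <<'E'
import cv2
for n,(a,b,c,e) in dict(scene=(110,260,250,470),side=(170,340,190,400)).items():
    i=cv2.imread(f'pics/{n}1.png')[a:b,c:e]; cv2.imwrite(f'pics/{n}1z.png',cv2.resize(i,None,fx=3.5,fy=3.5,interpolation=cv2.INTER_CUBIC))
E
```

```text
scene red 2896
   [298, 143, 12, 16, 138] med [ 0.5456 -0.0136  0.1569] top z 0.1610 rect 540 -14  21x22 a10.0
   [141, 189, 68, 67, 2758] med [ 0.5609 -0.3405  0.007 ] top z 0.0437 rect 571 -337  124x118 a12.2
scene yel 2634
   [329, 132, 12, 16, 142] med [0.5332 0.0615 0.1557] top z 0.1613 rect 527 61  22x24 a8.7
   [394, 132, 63, 56, 2284] med [0.5482 0.2963 0.0091] top z 0.0437 rect 554 291  122x125 a88.5
   [307, 201, 11, 8, 44] med [ 0.6494 -0.0261  0.091 ] top z 0.0931 rect 649 -25  19x17 a8.1
scene blue 1376
   [293, 134, 53, 46, 1200] med [0.535  0.0247 0.094 ] top z 0.1484 rect 534 24  10x128 a11.1
   [229, 234, 13, 14, 144] med [ 0.7242 -0.2019  0.1488] top z 0.1517 rect 722 -202  25x24 a34.0
scene wood 2064
   [284, 142, 90, 88, 2024] med [0.6262 0.0308 0.0874] top z 0.0932 rect 577 32  152x162 a9.8
 OBJ  [275, 41, 59, 52, 2038] med [0.2885 0.0535 0.1529] top z 0.1960 rect 271 44  39x116 a3.1
 OBJ  [284, 131, 90, 96, 4983] med [0.5745 0.029  0.0833] top z 0.1508 rect 533 25  23x130 a9.0
 OBJ  [395, 132, 63, 53, 1011] med [0.5585 0.2944 0.0362] top z 0.0459 rect 554 291  1
[... 1011 characters left out ...]
22 -19  74x52 a13.4
   [285, 216, 84, 64, 2338] med [0.5292 0.0989 0.0525] top z 0.0938 rect 576 31  152x163 a9.8
 OBJ  [342, 149, 19, 45, 629] med [ 0.7082 -0.1895  0.0846] top z 0.1490 rect 720 -201  23x29 a12.1
 OBJ  [391, 169, 54, 40, 789] med [ 0.5689 -0.3275  0.0359] top z 0.0475 rect 568 -337  122x127 a12.5
 OBJ  [285, 199, 84, 77, 3642] med [0.5358 0.0548 0.0823] top z 0.1530 rect 531 24  21x129 a9.8
 OBJ  [216, 236, 35, 31, 620] med [0.7135 0.2356 0.0382] top z 0.0434 rect 717 233  90x90 a22.1
 OBJ  [393, 265, 30, 54, 543] med [0.2611 0.1098 0.1754] top z 0.1984 rect 264 88  27x42 a1.3
 OBJ  [217, 268, 71, 61, 1231] med [0.5475 0.2916 0.0375] top z 0.0473 rect 553 290  121x125 a88.5
```

View pics/scene1z.png

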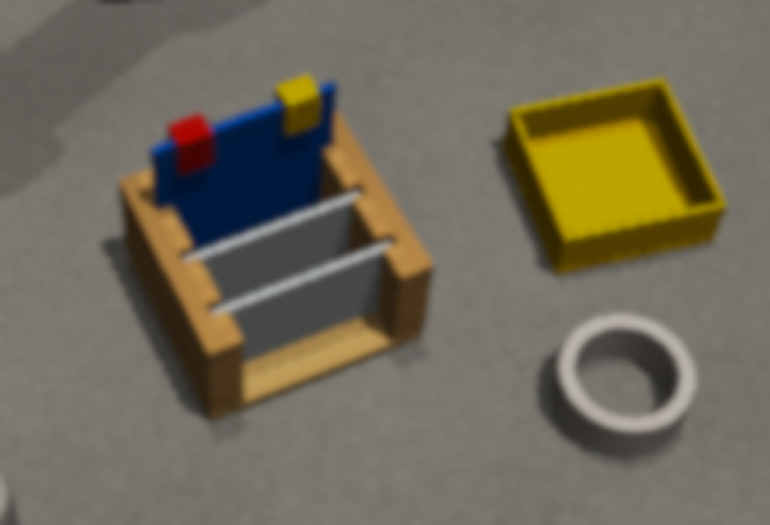

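View pics/side1z.png

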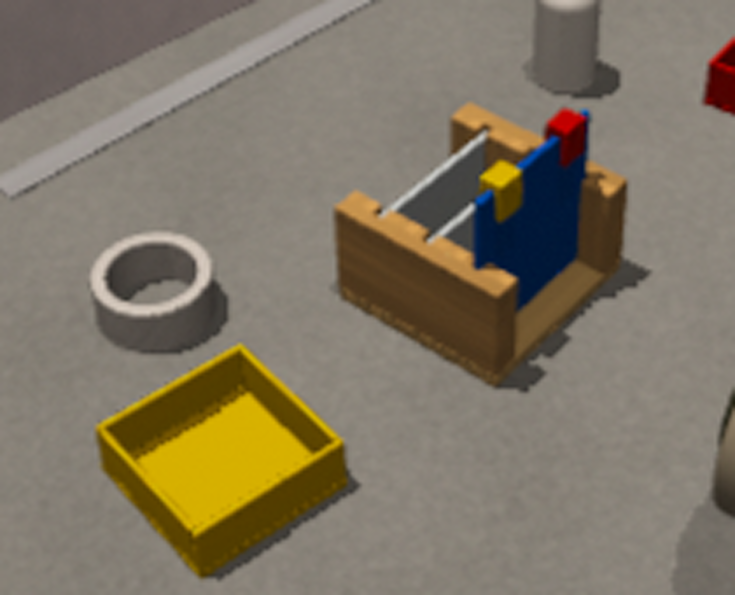

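>>> {"op": "play_rows", "data": {
  "targets": "0 0 -0.05 0 0; 0 0 -0.1 0 0; 0 0 -0.15 0 0; 0 0 -0.2 0 0; 0 0 -0.25 0 0"
}}

```text
time_s: 0.85
position: [0.2345, -0.4966, 0.4551]
tool_rot: [[0.904, 0.427, 0.0], [0.427, -0.904, -0.001], [-0.0, 0.001, -1.0]]
ft_force: [0.2, -1.5, 0.7]
grip_width: 0.0857
```

```bash
python3 - <<'E'
from h import *
np.set_printoptions(precision=4,suppress=True)
s=status.observe(); print(s['time_s'],s['q'],s['position'],s['tool_rot'])
E
```

```text
0.85 [-77.076   20.3635  36.1754   0.001  123.4286 -12.3368] [ 0.2345 -0.4966  0.4551] [[ 0.9044  0.4267  0.0001]
 [ 0.4267 -0.9044 -0.0005]
 [-0.0001  0.0006 -1.    ]]
```

>>> {"op": "play_rows", "data": {
  "targets": "0 0 -0.05 0 0; 0 0 -0.1 0 0; 0 0 -0.15 0 0; 0 0 -0.2 0 0; 0 0 -0.25 0 0"
}}

```text
time_s: 1.35
position: [0.2126, -0.4504, 0.5771]
tool_rot: [[0.904, 0.427, 0.008], [0.427, -0.904, -0.019], [-0.001, 0.021, -1.0]]
ft_force: [0.3, 0.1, 0.8]
grip_width: 0.0855
```

```bash
python3 - <<'E'
from h import *
np.set_printoptions(precision=4,suppress=True)
s=status.observe(); print(s['time_s'],s['q'],s['position'],s['tool_rot'])
E
```

```text
1.35 [-78.5219  21.4021  12.6792   0.428  144.7594 -13.4309] [ 0.2126 -0.4504  0.5771] [[ 0.9044  0.4267  0.0082]
 [ 0.4267 -0.9042 -0.019 ]
 [-0.0006  0.0207 -0.9998]]
```

>>> {"op": "play_rows", "data": {
  "targets": "0 0.05 0.05 0 0; 0 0.1 0.1 0 0; 0 0.25 0.1 0 0; 0 0.5 0.1 0 0; 0 1.0 0.1 0 0"
}}

```text
time_s: 1.85
position: [0.2826, -0.5991, 0.4397]
tool_rot: [[0.904, 0.426, 0.016], [0.427, -0.904, -0.034], [-0.0, 0.037, -0.999]]
ft_force: [0.4, 1.1, 0.0]
grip_width: 0.0854
```

```bash
python3 - <<'E'
from h import *
np.set_printoptions(precision=4,suppress=True)
s=status.observe(); print(s['time_s'],s['q'],s['position'],s['tool_rot'])
E
```

```text
1.85 [-75.1343  35.3965  12.7089   0.5014 129.7842 -10.0673] [ 0.2826 -0.5991  0.4397] [[ 0.9044  0.4264  0.0159]
 [ 0.4267 -0.9037 -0.0338]
 [-0.      0.0374 -0.9993]]
```

>>> {"op": "play_rows", "data": {
  "targets": "0 1.0 0 0 0; 0 1.0 0 0 0; 0 1.0 0 0 0; 0 1.0 0 0 0; 0 1.0 0 0 0"
}}

```text
time_s: 2.35
position: [0.3204, -0.6793, 0.3367]
tool_rot: [[0.904, 0.426, 0.027], [0.427, -0.903, -0.058], [-0.0, 0.064, -0.998]]
ft_force: [0.2, -1.1, 0.6]
grip_width: 0.0854
```

```bash
python3 - <<'E'
from h import *
np.set_printoptions(precision=4,suppress=True)
s=status.observe(); print(s['time_s'],s['q'],s['position'],s['tool_rot'])
E
```

```text
2.35 [-73.9706  44.0562  12.7164   0.667  119.6244  -8.88  ] [ 0.3204 -0.6793  0.3367] [[ 0.9044  0.4258  0.0271]
 [ 0.4267 -0.9026 -0.0576]
 [-0.0001  0.0636 -0.998 ]]
```

>>> {"op": "play_rows", "data": {
  "targets": "0 -0.05 -0.0 0 0; 0 -0.1 0 0 0; 0 -0.1 0 0 0"
}}

```text
time_s: 2.65
position: [0.2766, -0.5853, 0.3306]
tool_rot: [[0.904, 0.426, 0.026], [0.427, -0.903, -0.055], [0.0, 0.061, -0.998]]
ft_force: [0.1, 0.3, 1.2]
grip_width: 0.0853
```

```bash
python3 - <<'E'
from h import *
np.set_printoptions(precision=4,suppress=True)
s=status.observe(); print(s['time_s'],s['q'],s['position'],s['tool_rot'])
E
```

```text
2.65 [-75.4628  28.1645  43.5127   0.6894 104.8982 -10.5319] [ 0.2766 -0.5853  0.3306] [[ 0.9043  0.426   0.0262]
 [ 0.4268 -0.9027 -0.0549]
 [ 0.0003  0.0608 -0.9981]]
```

```bash
cat > fk.py <<'E'
import numpy as np
from scipy.optimize import least_squares
S=[([-77.0826,21.8436,74.3845,83.8575],[.23456,-.49712,.20219]),
([-77.076,20.3635,36.1754,123.4286],[.2345,-.4966,.4551]),
([-78.5219,21.4021,12.6792,144.7594],[.2126,-.4504,.5771]),
([-75.1343,35.3965,12.7089,129.7842],[.2826,-.5991,.4397]),
([-73.9706,44.0562,12.7164,119.6244],[.3204,-.6793,.3367]),
([-75.4628,28.1645,43.5127,104.8982],[.2766,-.5853,.3306])]
def pl(p,q2,q3,q5):
    h,r0,L2,d,L3,Lt=p; a=np.radians(q2);b=a+np.radians(q3);c=b+np.radians(q5)
    e=lambda t:np.array([np.sin(t),np.cos(t)])
    return np.array([r0,h])+L2*e(a)+d*e(b-np.pi/2)+L3*e(b)+Lt*e(c)
def res(p):
    o=[]
    for q,x in S:
        a=np.radians(q[0]); rho=x[0]*np.cos(a)+x[1]*np.sin(a)
        o+=list(pl(p,*q[1:])-[rho,x[2]])
    o+=list(1e-3*(np.array(p)-[.36,0,.4,0,.4,.25]))
    return np.array(o)
if __name__=='__main__':
    r=least_squares(res,[.36,0,.4,0,.4,.25]);print(r.x,np.abs(res(r.x)).max())
    for q,x in S: a=np.radians(q[0]);print(-x[0]*np.sin(a)+x[1]*np.cos(a))
E
python3 fk.py
```

```text
[ 1.30109515e-01 -5.58212081e-05  5.37167547e-01 -1.03031030e-01
  3.50814474e-01  2.86052094e-01] 0.00022989048486145625
0.11749482111635455
0.11749078762471661
0.11872156583576107
0.11943969422751824
0.1203673951655844
0.12082932167687915
```

```bash
cat > g.py <<'E'
from h import *
import sys
np.set_printoptions(precision=4,suppress=True)
def go(x,y,z,az=None):
    s=status.observe(); R=s['tool_rot']; d=R.T@(np.array([x,y,z])-s['position'])
    cur=np.degrees(np.arctan2(R[1,1],R[0,1])); t=0 if az is None else -np.radians((az-cur+180)%360-180)
    print('t %.2f pos'%s['time_s'],s['position'],'q',s['q'],'az %.2f'%cur,'z',R[:,2],'w %.4f'%s['grip_width'],'F',s['ft_force'],'M',s['wrist_torque'])
    print('SHIFT',d,'|d| %.3f'%np.linalg.norm(d),'TURN %.4f'%t)
if __name__=='__main__': go(*map(float,sys.argv[1:]))
E
python3 g.py 0.539 -0.0136 0.28 9.8
```

```text
t 2.65 pos [ 0.2766 -0.5853  0.3306] q [-75.4628  28.1645  43.5127   0.6894 104.8982 -10.5319] az -64.73 z [ 0.0262 -0.0549 -0.9981] w 0.0853 F [0.0925 0.3487 1.2444] M [ 0.0318 -0.0049 -0.0213]
SHIFT [ 0.4813 -0.4073  0.0261] |d| 0.631 TURN -1.3009
```

>>> {"op": "play_rows", "data": {
  "targets": "0.037 -0.031 0.0015 -0.14 0; 0.074 -0.062 0.003 -0.28 0; 0.111 -0.093 0.0045 -0.42 0; 0.148 -0.124 0.006 -0.56 0; 0.185 -0.155 0.0075 -0.7 0"
}}

```text
time_s: 3.15
position: [0.3796, -0.3682, 0.3144]
tool_rot: [[0.412, 0.911, 0.028], [0.91, -0.41, -0.058], [-0.042, 0.049, -0.998]]
ft_force: [1.1, 0.3, 0.6]
grip_width: 0.0852
```

```bash
python3 g.py 0.539 -0.0136 0.28 9.8
```

```text
t 3.15 pos [ 0.3796 -0.3682  0.3144] q [-56.6864  14.632   66.8645  -0.5062  94.8308 -32.4234] az -24.26 z [ 0.0278 -0.0584 -0.9979] w 0.0852 F [1.0693 0.2965 0.5578] M [0.0007 0.0199 0.0376]
SHIFT [ 0.3899 -0.0021  0.0181] |d| 0.390 TURN -0.5945
```

>>> {"op": "play_rows", "data": {
  "targets": "0.048 0 0.002 -0.12 0; 0.096 0 0.004 -0.24 0; 0.144 0 0.006 -0.36 0; 0.192 0 0.009 -0.48 0; 0.24 -0.001 0.011 -0.594 0"
}}

```text
time_s: 3.65
position: [0.4793, -0.1504, 0.2935]
tool_rot: [[-0.167, 0.986, 0.028], [0.984, 0.168, -0.058], [-0.062, 0.018, -0.998]]
ft_force: [0.6, -0.7, -0.9]
grip_width: 0.0856
```

```bash
python3 g.py 0.539 -0.0136 0.28 9.8
```

```text
t 3.65 pos [ 0.4793 -0.1504  0.2935] q [-29.7414  12.6657  72.8367  -2.0752  91.445  -39.517 ] az 9.70 z [ 0.0282 -0.0578 -0.9979] w 0.0856 F [ 0.6311 -0.715  -0.8703] M [-0.0039  0.0242 -0.0156]
SHIFT [0.1255 0.0817 0.0073] |d| 0.150 TURN -0.0017
```

>>> {"op": "play_rows", "data": {
  "targets": "0.04 0.027 0.003 0 0; 0.084 0.054 0.005 0 0; 0.1255 0.0817 0.0073 0 0; 0.1255 0.0817 0.0073 0 0"
}}

```text
time_s: 4.05
position: [0.5402, -0.0109, 0.2793]
tool_rot: [[-0.169, 0.985, 0.028], [0.984, 0.17, -0.056], [-0.06, 0.018, -0.998]]
ft_force: [0.4, -1.1, 0.2]
grip_width: 0.0854
```

```bash
python3 g.py 0.539 -0.0136 0.28 9.8; python3 - <<'E'
from m import *
d=grab('wrist','wrist1')
E
```

```text
t 4.05 pos [ 0.5402 -0.0109  0.2793] q [-12.2052  17.5473  68.325   -2.7882  91.9035 -22.1021] az 9.78 z [ 0.0276 -0.0557 -0.9981] w 0.0854 F [ 0.3547 -1.0762  0.2237] M [0.0098 0.0594 0.0141]
SHIFT [-0.0025 -0.0017 -0.0006] |d| 0.003 TURN -0.0003
```

View pics/wrist1.png

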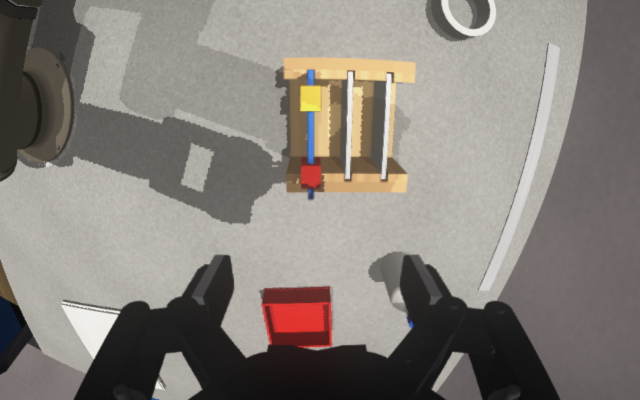

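```bash
cat > w.py <<'E'
from m import *
def wray(d,uv):
    K=d['mtx']; T=d['T_tool_cam']; uv=np.atleast_2d(uv).astype(float)
    x=(uv[:,0]-K[0,2])/K[0,0]; y=(uv[:,1]-K[1,2])/K[1,1]; r=np.hypot(x,y)+1e-12
    k=np.sin(r)/r; c=np.stack([x*k,-y*k,-np.cos(r)],-1)
    R=d['s']['tool_rot'];o=d['s']['position']+R@T[:3,3]
    return o,c@(R@T[:3,:3]).T
def onz(d,uv,z):
    o,v=wray(d,uv); return o+v*((z-o[2])/v[:,2])[:,None]
E
python3 - <<'E'
from w import *
np.set_printoptions(precision=4,suppress=True)
d=grab('wrist','wrist2')
for k,m in masks(d).items():
    for st,c,mm in comps(m,100):
        x,y=st[0],st[1]
        if not(280<x<330 and 60<y<200): continue
        ys,xs=np.nonzero(mm); uv=np.stack([xs,ys],1)
        print(k,st.tolist(),c,'depth',np.median(d['range_z'][mm]),'centroid on z=.16',onz(d,c,0.16))
        if k!='blue':
            V=d['pixels'].max(-1); top=mm&(V>V[mm].max()*0.8); ys,xs=np.nonzero(top)
            p=onz(d,np.stack([xs,ys],1),0.16); r=cv2.minAreaRect((p[:,:2]*1000).astype(np.float32));print('  top',r,V[mm].max(), p.mean(0))
        else:
            p=onz(d,uv,0.152); print(cv2.fitLine((p[:,:2]).astype(np.float32),cv2.DIST_L2,0,.01,.01).ravel())
z=cv2.imread('pics/wrist2.png')[50:210,260:430];cv2.imwrite('pics/wrist2z.png',cv2.resize(z,None,fx=3.5,fy=3.5))
E
```

```text
red [302, 163, 19, 23, 416] [311.1851 173.5337] depth 0.29909894 centroid on z=.16 [[ 0.5362 -0.0142  0.16  ]]
  top ((536.2283935546875, -15.335508346557617), (17.624980926513672, 21.525306701660156), 9.331857681274414) 203 [ 0.5363 -0.0146  0.16  ]
blue [309, 110, 5, 51, 254] [311.0079 134.9016] depth 0.29257473 centroid on z=.16 [[0.5298 0.0234 0.16  ]]
[ 0.1652 -0.9863  0.5301  0.0217]
```

View pics/wrist2z.png

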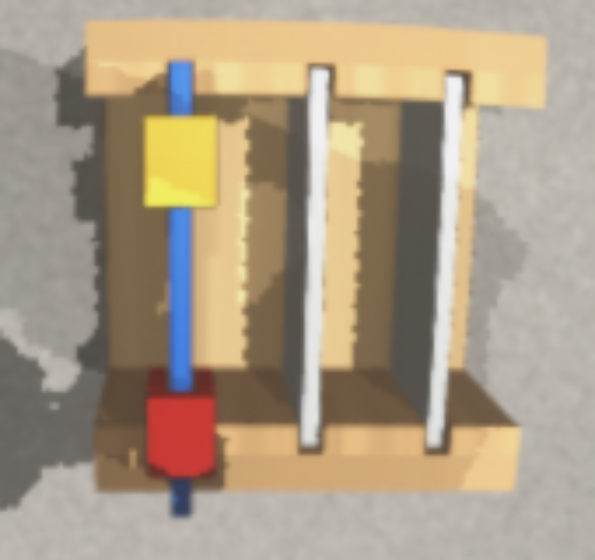

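```bash
python3 g.py 0.5370 -0.0150 0.131 9.6
```

```text
t 4.15 pos [ 0.5393 -0.0148  0.2798] q [-12.5977  17.4412  68.3959  -2.8652  91.907  -22.2829] az 9.56 z [ 0.0274 -0.0573 -0.998 ] w 0.0857 F [-0.3082 -0.343  -0.8721] M [0.0023 0.0072 0.0074]
SHIFT [ 0.0093 -0.0049  0.1485] |d| 0.149 TURN -0.0006
```

>>> {"op": "play_rows", "data": {
  "targets": "0.003 -0.002 0.04 0 0; 0.006 -0.004 0.08 0 0.1; 0.009 -0.005 0.12 0 0.3; 0.0093 -0.005 0.1485 0 0.4; 0.0093 -0.005 0.1485 0 0.5",
  "force": 40
}}

```text
time_s: 4.65
position: [0.5346, -0.017, 0.1282]
tool_rot: [[-0.161, 0.987, 0.021], [0.985, 0.161, -0.056], [-0.058, 0.011, -0.998]]
ft_force: [0.2, -0.4, 0.3]
grip_width: 0.0424
```

```bash
python3 g.py 0.5370 -0.0150 0.131 9.6; python3 - <<'E'
from w import *
d=grab('wrist','wrist3')
d=grab('scene','scene3')
cv2.imwrite('pics/scene3z.png',cv2.resize(cv2.imread('pics/scene3.png')[80:240,230:430],None,fx=3.5,fy=3.5))
E
```

```text
t 4.65 pos [ 0.5346 -0.017   0.1282] q [-12.9498  23.6191  84.7904  -3.0462  69.7443 -21.2164] az 9.29 z [ 0.0206 -0.0559 -0.9982] w 0.0424 F [ 0.2358 -0.3594  0.2734] M [ 0.0163 -0.0244 -0.0043]
SHIFT [ 0.0014  0.0027 -0.0029] |d| 0.004 TURN -0.0053
```

View pics/wrist3.png

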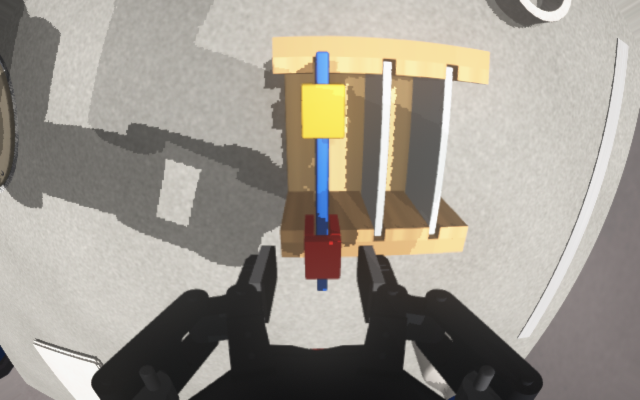

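```bash
python3 - <<'E'
from w import *
np.set_printoptions(precision=4,suppress=True)
d=grab('wrist','wrist4')
px=d['pixels'].astype(int); m=(px[...,0]>60)&(px[...,0]>3*px[...,1])
for st,c,mm in comps(m,200):
    ys,xs=np.nonzero(mm); z=d['range_z'][mm]
    print(st.tolist(),c,np.percentile(z,[5,50,95]))
    near=mm&(d['range_z']<np.percentile(z,5)+.012)&(d['range_z']>0); ys,xs=np.nonzero(near)
    print(xs.min(),xs.max(),ys.min(),ys.max())
    for uv in [(322,228),(322,278),(322,253),(305,253),(340,253)]:
        p=onz(d,uv,.16)[0]; print(uv,p,'tool',d['s']['tool_rot'].T@(p-d['s']['position']))
z=cv2.imread('pics/wrist4.png')[200:340,240:400];cv2.imwrite('pics/wrist4z.png',cv2.resize(z,None,fx=4,fy=4))
E
```

```text
(no output)
```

View pics/wrist4z.png

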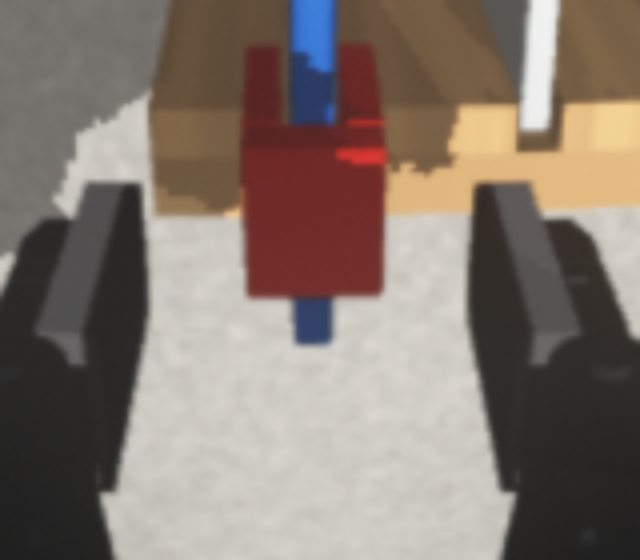

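View pics/scene3z.png

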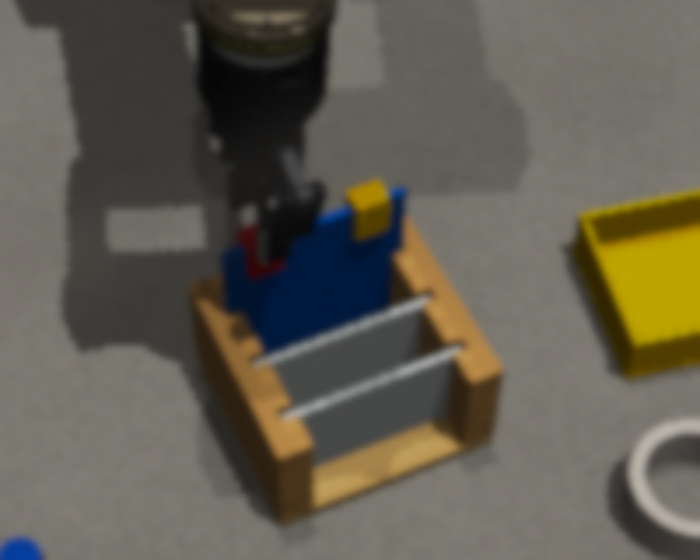

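```bash
python3 - <<'E'
from w import *
np.set_printoptions(precision=4,suppress=True)
s=status.observe(); d=eyes.get_image('wrist'); d['s']=s
for uv in [(319,237),(319,274),(302,255),(336,255)]:
    p=onz(d,uv,.16)[0]; print(uv,p,'tool',s['tool_rot'].T@(p-s['position']))
print(s['position'],s['time_s'])
E
```

```text
(319, 237) [ 0.5353 -0.0039  0.16  ] tool [ 0.0114  0.0006 -0.0278]
(319, 274) [ 0.5393 -0.0274  0.16  ] tool [-0.0125  0.0007 -0.0264]
(302, 255) [ 0.5282 -0.0162  0.16  ] tool [ 0.0003 -0.0084 -0.0273]
(336, 255) [ 0.5462 -0.0135  0.16  ] tool [ 0.0001  0.0097 -0.027 ]
[ 0.5374 -0.0168  0.1329] 4.8
```

>>> {"op": "play_rows", "data": {
  "targets": "0 0 0.001 0 1; 0 0 0.001 0 1; 0 0 0.001 0 1; 0 0 0.001 0 1",
  "force": 40
}}

```text
time_s: 5.25
position: [0.5373, -0.0159, 0.1311]
tool_rot: [[-0.162, 0.986, 0.029], [0.985, 0.164, -0.058], [-0.062, 0.02, -0.998]]
ft_force: [1.0, -0.6, 5.3]
grip_width: 0.0147
```

>>> {"op": "play_rows", "data": {
  "targets": "0 0 -0.01 0 1; 0 0 -0.025 0 1; 0 0 -0.04 0 1; 0 0 -0.06 0 1; 0 0 -0.08 0 1"
}}

```text
time_s: 5.75
position: [0.5341, -0.011, 0.211]
tool_rot: [[-0.163, 0.986, 0.027], [0.985, 0.164, -0.057], [-0.06, 0.017, -0.998]]
ft_force: [-0.2, -0.3, -0.2]
grip_width: 0.0139
```

```bash
python3 g.py 0.569 -0.337 0.24 ; python3 - <<'E'
from w import *
d=grab('wrist','wrist5')
d=grab('scene','scene5')
cv2.imwrite('pics/scene5z.png',cv2.resize(cv2.imread('pics/scene5.png')[80:240,230:430],None,fx=3.5,fy=3.5))
E
```

```text
t 5.75 pos [ 0.5341 -0.011   0.211 ] q [-12.3226  19.1269  77.208   -2.8896  81.4917 -21.3566] az 9.44 z [ 0.0265 -0.0568 -0.998 ] w 0.0139 F [-0.2222 -0.34   -0.2252] M [ 0.0502 -0.0189  0.0168]
SHIFT [-0.3285 -0.0186 -0.0095] |d| 0.329 TURN 0.0000
```

View pics/scene5z.png

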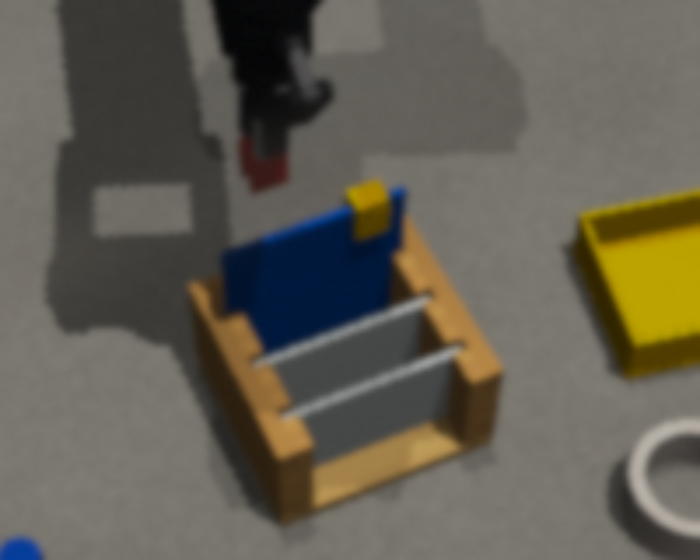

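View pics/wrist5.png

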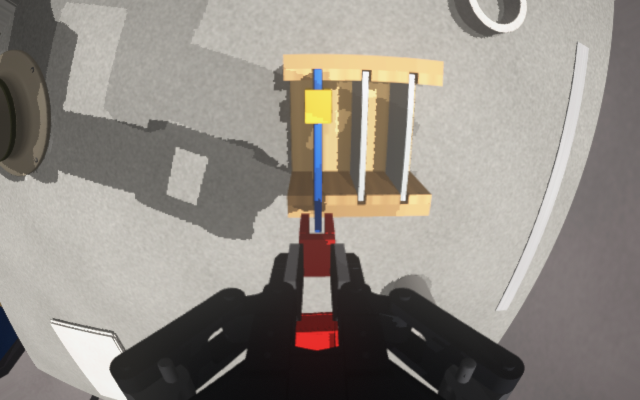

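>>> {"op": "play_rows", "data": {
  "targets": "-0.049 -0.003 -0.002 0 1; -0.098 -0.006 -0.004 0 1; -0.147 -0.009 -0.005 0 1; -0.196 -0.012 -0.006 0 1; -0.245 -0.015 -0.007 0 1"
}}

```text
time_s: 6.35
position: [0.5588, -0.2564, 0.2307]
tool_rot: [[-0.162, 0.986, 0.026], [0.985, 0.164, -0.056], [-0.06, 0.016, -0.998]]
ft_force: [0.5, -0.6, 0.1]
grip_width: 0.0142
```

```bash
python3 g.py 0.569 -0.337 0.022
```

```text
t 6.35 pos [ 0.5588 -0.2564  0.2307] q [-34.8127  26.1991  62.6358  -1.797   88.1157 -44.1974] az 9.42 z [ 0.0258 -0.0561 -0.9981] w 0.0142 F [ 0.4566 -0.6124  0.1147] M [ 0.0034 -0.0112 -0.0014]
SHIFT [-0.0686 -0.0065  0.2131] |d| 0.224 TURN 0.0000
```

>>> {"op": "play_rows", "data": {
  "targets": "-0.04 -0.004 0.025 0 1; -0.0686 -0.0065 0.065 0 1; -0.0686 -0.0065 0.114 0 1; -0.0686 -0.0065 0.163 0 1; -0.0686 -0.0065 0.211 0 1"
}}

```text
time_s: 6.85
position: [0.5689, -0.335, 0.022]
tool_rot: [[-0.162, 0.986, 0.026], [0.985, 0.163, -0.056], [-0.059, 0.016, -0.998]]
ft_force: [1.0, -0.7, -0.7]
grip_width: 0.0142
```

>>> {"op": "play_rows", "data": {
  "targets": "0 0 0 0 1; 0 0 0 0 0.5; 0 0 0 0 0.5; 0 0 0 0 0.5; 0 0 -0.045 0 0.5"
}}

```text
time_s: 7.35
position: [0.5666, -0.3313, 0.0669]
tool_rot: [[-0.163, 0.986, 0.021], [0.985, 0.164, -0.052], [-0.055, 0.012, -0.998]]
ft_force: [0.6, -0.4, -0.8]
grip_width: 0.0424
```

```bash
python3 g.py 0.569 -0.337 0.24;  python3 - <<'E'
from w import *
d=grab('wrist','wrist6')
E
```

```text
t 7.35 pos [ 0.5666 -0.3313  0.0669] q [-39.9556  37.7178  69.5547  -1.6132  69.9155 -48.8313] az 9.41 z [ 0.0207 -0.0518 -0.9984] w 0.0424 F [ 0.6345 -0.3991 -0.8067] M [ 0.0307 -0.0495  0.0264]
SHIFT [-0.0155  0.0035 -0.1725] |d| 0.173 TURN 0.0000
```

View pics/wrist6.png

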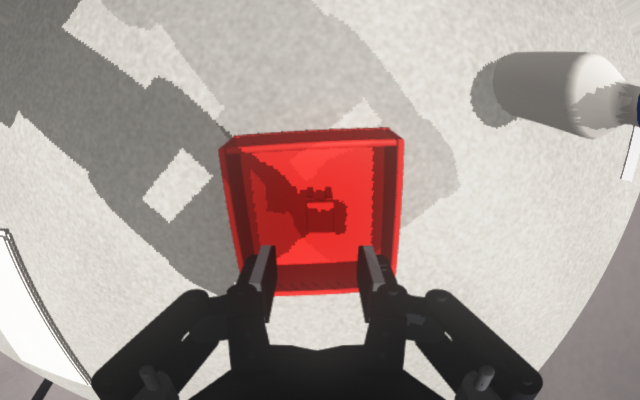

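>>> {"op": "play_rows", "data": {
  "targets": "0 0 -0.05 0 0.5; 0 0 -0.1 0 0.4; 0 0 -0.15 0 0.2; 0 0 -0.16 0 0"
}}

```text
time_s: 7.8
position: [0.5656, -0.3242, 0.2386]
tool_rot: [[-0.162, 0.986, 0.038], [0.984, 0.165, -0.066], [-0.072, 0.027, -0.997]]
ft_force: [-0.1, -0.6, 0.1]
grip_width: 0.0782
```

```bash
python3 g.py 0.5257 0.0612 0.25 9.5;  python3 - <<'E'
from w import *
np.set_printoptions(precision=4,suppress=True)
d=grab('wrist','wrist7')
z=cv2.imread('pics/wrist7.png')[60:330,200:440];cv2.imwrite('pics/wrist7z.png',cv2.resize(z,None,fx=2.2,fy=2.2,interpolation=cv2.INTER_CUBIC))
d=grab('scene','scene7'); P=pts(d)
x,y=P[...,0],P[...,1]; c,s=np.cos(np.radians(12.3)),np.sin(np.radians(12.3))
u=c*(x-.569)+s*(y+.337); v=-s*(x-.569)+c*(y+.337)
m=(abs(u)<.05)&(abs(v)<.05)&(P[...,2]>.018)&(P[...,2]<.06)
p=P[m];print(m.sum(),p.mean(0),p.min(0),p.max(0)); print(np.median(u[m]),np.median(v[m]))
z=cv2.imread('pics/scene7.png')[170:270,120:280];cv2.imwrite('pics/scene7z.png',cv2.resize(z,None,fx=4,fy=4,interpolation=cv2.INTER_CUBIC))
E
```

```text
t 7.80 pos [ 0.5656 -0.3242  0.2386] q [-39.5238  29.4477  55.87    -1.5383  90.5707 -49.0108] az 9.47 z [ 0.0382 -0.0663 -0.9971] w 0.0782 F [-0.0504 -0.5661  0.1058] M [ 0.0274 -0.0117 -0.0796]
SHIFT [ 0.385   0.0244 -0.0384] |d| 0.388 TURN -0.0005
122 [ 0.5751 -0.3311  0.0322] [ 0.5612 -0.3446  0.0183] [ 0.5835 -0.3189  0.0419]
0.00982982212782691 0.0044308839089473254
```

View pics/wrist7z.png

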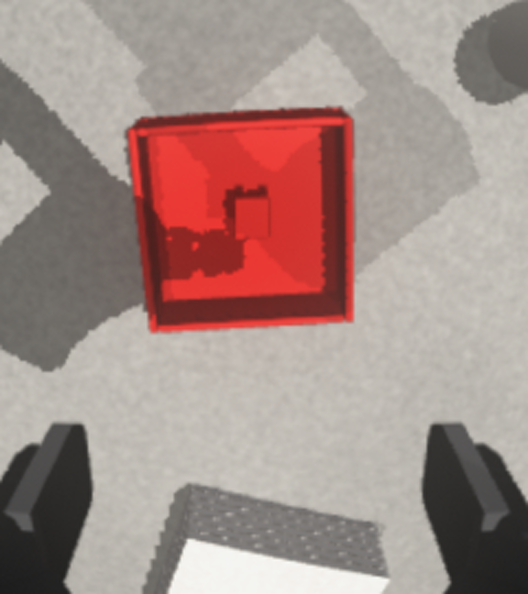

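View pics/scene7z.png

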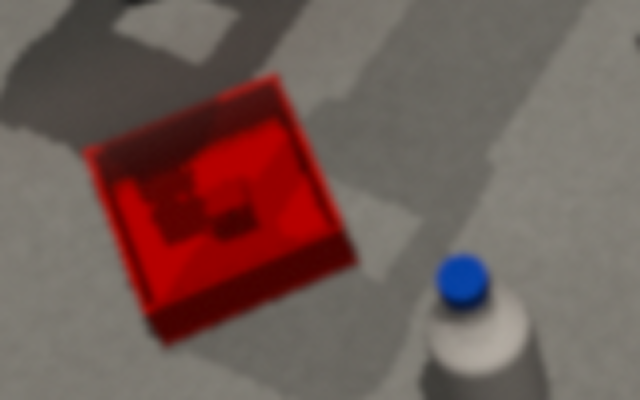

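>>> {"op": "play_rows", "data": {
  "targets": "0.049 0.003 -0.005 0 0; 0.098 0.006 -0.01 0 0; 0.147 0.009 -0.015 0 0; 0.196 0.012 -0.02 0 0; 0.245 0.015 -0.025 0 0"
}}

```text
time_s: 8.4
position: [0.5373, -0.0764, 0.2385]
tool_rot: [[-0.162, 0.986, 0.025], [0.985, 0.163, -0.056], [-0.059, 0.015, -0.998]]
ft_force: [0.6, 1.0, 0.7]
grip_width: 0.0856
```

```bash
python3 g.py 0.5245 0.0595 0.132 9.5
```

```text
t 8.40 pos [ 0.5373 -0.0764  0.2385] q [-19.2076  18.825   73.0668  -2.5816  85.7102 -28.4513] az 9.41 z [ 0.0248 -0.0562 -0.9981] w 0.0856 F [0.6214 1.0126 0.6682] M [ 0.0733 -0.0547  0.0271]
SHIFT [0.1422 0.008  0.0983] |d| 0.173 TURN -0.0016
```

>>> {"op": "play_rows", "data": {
  "targets": "0.048 0.003 0.003 0 0; 0.096 0.006 0.006 0 0; 0.142 0.008 0.02 0 0.2; 0.1422 0.008 0.06 0 0.4; 0.1422 0.008 0.098 0 0.5"
}}

```text
time_s: 8.9
position: [0.5248, 0.059, 0.1315]
tool_rot: [[-0.165, 0.986, 0.027], [0.984, 0.167, -0.057], [-0.06, 0.017, -0.998]]
ft_force: [0.3, -0.9, -1.4]
grip_width: 0.0441
```

```bash
python3 g.py 0.5245 0.0595 0.132 9.5;python3 - <<'E'
from w import *
np.set_printoptions(precision=4,suppress=True)
d=grab('wrist','wrist8'); s=d['s']
z=cv2.imread('pics/wrist8.png')[200:340,240:400];cv2.imwrite('pics/wrist8z.png',cv2.resize(z,None,fx=4,fy=4))
for uv in [(319,237),(319,274),(302,255),(336,255)]:
    p=onz(d,uv,.16)[0]; print(uv,p,'tool',s['tool_rot'].T@(p-s['position']))
E
```

```text
t 8.90 pos [0.5248 0.059  0.1315] q [ -4.7123  22.8625  85.4556  -3.3241  69.9277 -13.187 ] az 9.60 z [ 0.0265 -0.0568 -0.998 ] w 0.0441 F [ 0.3274 -0.8753 -1.3774] M [ 0.0502 -0.0327  0.0141]
SHIFT [ 0.0005 -0.0002 -0.0005] |d| 0.001 TURN 0.0017
(319, 237) [0.5226 0.0726 0.16  ] tool [ 0.0121  0.0006 -0.0292]
(319, 274) [0.5267 0.0493 0.16  ] tool [-0.0115  0.0007 -0.0278]
(302, 255) [0.5156 0.0603 0.16  ] tool [ 0.0011 -0.0084 -0.0287]
(336, 255) [0.5334 0.0631 0.16  ] tool [ 0.0009  0.0096 -0.0284]
```

View pics/wrist8z.png

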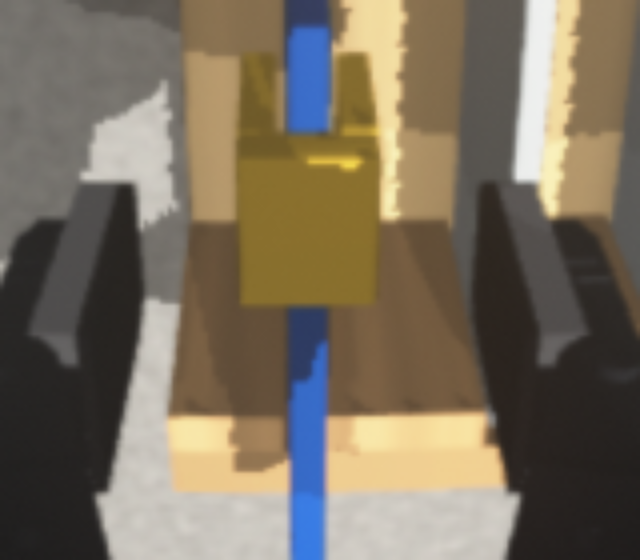

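>>> {"op": "play_rows", "data": {
  "targets": "-0.001 -0.001 0 0 1; -0.001 -0.001 0 0 1; -0.001 -0.001 0 0 1; -0.001 -0.001 0 0 1; -0.001 -0.001 -0.01 0 1"
}}

```text
time_s: 9.45
position: [0.5245, 0.0567, 0.1438]
tool_rot: [[-0.162, 0.986, 0.026], [0.985, 0.163, -0.057], [-0.06, 0.016, -0.998]]
ft_force: [-0.2, -0.2, -0.6]
grip_width: -0.0001
```

>>> {"op": "play_rows", "data": {
  "targets": "0 0 -0.02 0 1; 0 0 -0.04 0 1; 0 0 -0.06 0 1; 0 0 -0.08 0 1"
}}

```text
time_s: 9.85
position: [0.5226, 0.0615, 0.2255]
tool_rot: [[-0.162, 0.986, 0.028], [0.985, 0.164, -0.057], [-0.061, 0.019, -0.998]]
ft_force: [0.1, 0.4, -0.1]
grip_width: -0.0003
```

```bash
python3 g.py 0.5535 0.2905 0.18 ;python3 - <<'E'
from w import *
d=grab('wrist','wrist9')
E
```

```text
t 9.85 pos [0.5226 0.0615 0.2255] q [ -4.453   17.9198  76.5804  -3.1567  83.6288 -13.5463] az 9.43 z [ 0.0284 -0.0571 -0.998 ] w -0.0003 F [ 0.1279  0.4417 -0.1054] M [ 0.0648 -0.004  -0.0173]
SHIFT [0.2233 0.0671 0.0332] |d| 0.236 TURN 0.0000
```

View pics/wrist9.png

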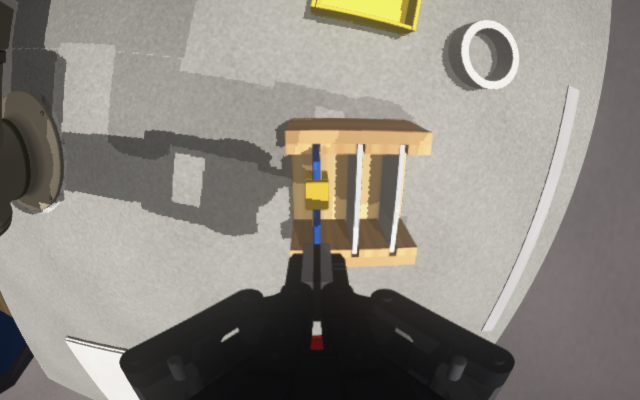

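```bash
python3 - <<'E'
from w import *
np.set_printoptions(precision=4,suppress=True)
d=grab('wrist','wrist10'); s=d['s']; T=d['T_tool_cam']
K=d['mtx']; z=d['range_z']
for r in range(236,300,6):
    for c in (300,310,324,335):
        x=(c-K[0,2])/K[0,0]; y=(r-K[1,2])/K[1,1]; q=np.hypot(x,y); k=np.sin(q)/q
        v=np.array([x*k,-y*k,-np.cos(q)]); v=v/np.cos(q)*z[r,c]
        t=T[:3,:3]@v+T[:3,3]; print(r,c,'z %.4f'%z[r,c],'tool',t, end=' | ')
    print()
cv2.imwrite('pics/wrist10z.png',cv2.resize(cv2.imread('pics/wrist10.png')[160:300,240:400],None,fx=4,fy=4))
for n in('side','scene'):
    d=grab(n,n+'10')
cv2.imwrite('pics/side10z.png',cv2.resize(cv2.imread('pics/side10.png')[140:290,260:420],None,fx=4,fy=4))
E
```

```text
236 300 z 0.3777 tool [-0.0855 -0.0207  0.1699] | 236 310 z 0.3770 tool [-0.0851 -0.0085  0.1693] | 236 324 z 0.3756 tool [-0.0845  0.0086  0.168 ] | 236 335 z 0.3786 tool [-0.0858  0.0223  0.1707] | 
242 300 z 0.3631 tool [-0.0857 -0.02    0.1544] | 242 310 z 0.3650 tool [-0.0866 -0.0082  0.1561] | 242 324 z 0.3655 tool [-0.0868  0.0084  0.1565] | 242 335 z 0.3644 tool [-0.0863  0.0214  0.1555] | 
248 300 z 0.3516 tool [-0.087  -0.0194  0.1418] | 248 310 z 0.1500 tool [ 0.0104 -0.0039 -0.038 ] | 248 324 z 0.1506 tool [ 0.0101  0.003  -0.0374] | 248 335 z 0.3518 tool [-0.0871  0.0207  0.1419] | 
254 300 z 0.1516 tool [ 0.0067 -0.0089 -0.0375] | 254 310 z 0.1437 tool [ 0.0107 -0.0038 -0.0445] | 254 324 z 0.1448 tool [ 0.0101  0.0028 -0.0436] | 254 335 z 0.1523 tool [ 0.0064  0.0085 -0.0369] | 
260 300 z 0.1467 tool [ 0.0063 -0.0087 -0.0428] | 260 310 z 0.1395 tool [ 0.0101 -0.0037 -0.0492] | 260 324 z 0.1391 tool [ 0.0104  0.0027 -0.0495] | 260 335 z 0.1467 tool [ 0.0063  0.0082 -0.0428] | 
266 300 z 0.1407 tool [ 0.0068 -0.0083 -0.049 ] | 266 310 z 0.1340 tool [ 0.0104 -0.0036 -0.054
[... 409 characters left out ...]
8 324 z 0.1260 tool [ 0.0098  0.0024 -0.0635] | 278 335 z 0.1330 tool [ 0.0057  0.0074 -0.0575] | 
284 300 z 0.1173 tool [ 0.0125 -0.0072 -0.0718] | 284 310 z 0.1236 tool [ 0.0088 -0.0034 -0.0664] | 284 324 z 0.1245 tool [ 0.0082  0.0024 -0.0656] | 284 335 z 0.1167 tool [ 0.0129  0.0064 -0.0723] | 
290 300 z 0.1132 tool [ 0.0127 -0.007  -0.076 ] | 290 310 z 0.1156 tool [ 0.0113 -0.0032 -0.074 ] | 290 324 z 0.1155 tool [ 0.0113  0.0021 -0.0741] | 290 335 z 0.1131 tool [ 0.0128  0.0062 -0.0762] | 
296 300 z 0.1117 tool [ 0.0114 -0.0069 -0.0781] | 296 310 z 0.1118 tool [ 0.0114 -0.0032 -0.078 ] | 296 324 z 0.1116 tool [ 0.0114  0.0021 -0.0781] | 296 335 z 0.1109 tool [ 0.0119  0.0061 -0.0787] |
```

View pics/wrist10z.png

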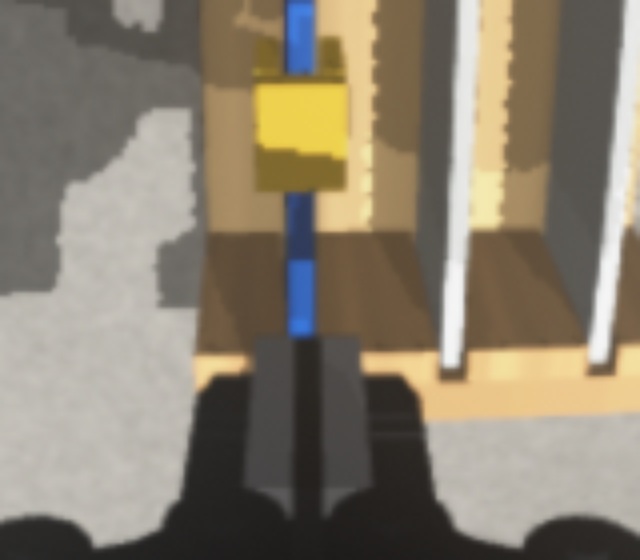

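View pics/side10z.png

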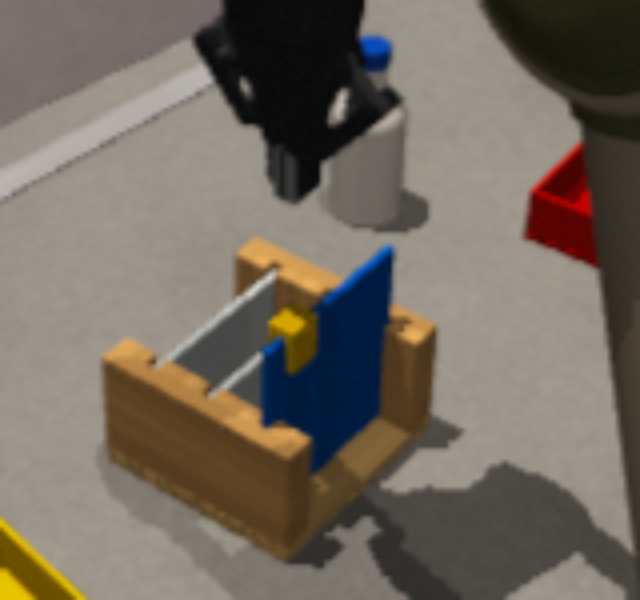

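```bash
python3 - <<'E'
from w import *
np.set_printoptions(precision=4,suppress=True)
for n in('side','scene'):
    d=grab(n,n+'11');P=pts(d)
    print(d['s']['position'])
    m=(np.hypot(P[...,0]-.5226,P[...,1]-.0615)<.04)&(P[...,2]>.17)&(P[...,2]<.4)
    p=P[m]; print(n,m.sum(),p[:,2].min(),np.percentile(p[:,2],[1,5,10]), p[np.argsort(p[:,2])[:8]])
    s=status.observe(); print('tool', ((p-s['position'])@s['tool_rot'])[np.argsort(p[:,2])[:8]])
E
```

```text
[0.5225 0.0614 0.2237]
side 812 0.25212738393575296 [0.259  0.2671 0.2766] [[0.5173 0.0652 0.2521]
 [0.5162 0.0694 0.2549]
 [0.5171 0.0654 0.2552]
 [0.5276 0.0743 0.2566]
 [0.5213 0.074  0.2572]
 [0.5191 0.0729 0.2578]
 [0.5247 0.0738 0.258 ]
 [0.5361 0.0696 0.2581]]
tool [[ 0.0028 -0.0038 -0.0294]
 [ 0.0069 -0.0042 -0.0325]
 [ 0.0029 -0.0039 -0.0325]
 [ 0.0098  0.0079 -0.0342]
 [ 0.0105  0.0016 -0.0349]
 [ 0.0098 -0.0007 -0.0355]
 [ 0.0097  0.005  -0.0356]
 [ 0.0037  0.0156 -0.0352]]
[0.5223 0.0614 0.223 ]
scene 939 0.24985956309189727 [0.2588 0.2674 0.2786] [[0.529  0.059  0.2499]
 [0.53   0.0652 0.2521]
 [0.5302 0.0586 0.2543]
 [0.5311 0.0561 0.2559]
 [0.5323 0.0601 0.2561]
 [0.5281 0.0548 0.2562]
 [0.5327 0.0708 0.2564]
 [0.5295 0.0587 0.2565]]
tool [[-0.0051  0.0068 -0.0269]
 [ 0.0007  0.0087 -0.0295]
 [-0.006   0.0079 -0.0313]
 [-0.0087  0.0084 -0.0327]
 [-0.005   0.0103 -0.0331]
 [-0.0095  0.0052 -0.033 ]
 [ 0.0055  0.0124 -0.034 ]
 [-0.0059  0.0073 -0.0335]]
```

```bash
python3 - <<'E'
from w import *
s=status.observe(); d=eyes.get_image('wrist'); d['s']=s
for uv in [(304,193),(327,193),(315.5,180),(315.5,207)]: print(uv,onz(d,uv,.16))
E
python3 g.py 0.5245 0.059 0.106 9.5
```

```text
(304, 193) [[0.51242864 0.06164856 0.16      ]]
(327, 193) [[0.53051376 0.06453586 0.16      ]]
(315.5, 180) [[0.5196799  0.07390218 0.16      ]]
(315.5, 207) [[0.52345778 0.05103316 0.16      ]]
t 10.20 pos [0.5222 0.0614 0.2225] q [ -4.4654  18.0848  76.8343  -3.1595  83.3994 -13.5433] az 9.42 z [ 0.0251 -0.0569 -0.9981] w 0.0002 F [ 0.2297 -0.1857 -0.1984] M [-0.0199  0.0184  0.0444]
SHIFT [0.0043 0.0001 0.1165] |d| 0.117 TURN -0.0014
```

>>> {"op": "play_rows", "data": {
  "targets": "0.002 0 0.01 0 0.3; 0.004 0 0.02 0 0.3; 0.004 0 0.03 0 0.3; 0.004 0 0.07 0 0.3; 0.004 0 0.116 0 0.3",
  "force": 60
}}

```text
time_s: 10.7
position: [0.5256, 0.0587, 0.1064]
tool_rot: [[-0.163, 0.986, 0.03], [0.985, 0.164, -0.057], [-0.061, 0.02, -0.998]]
ft_force: [0.0, 0.7, -0.3]
grip_width: 0.06
```

```bash
python3 g.py 0.5245 0.059 0.106 9.5;python3 - <<'E'
from w import *
d=grab('wrist','wrist12')
cv2.imwrite('pics/wrist12z.png',cv2.resize(cv2.imread('pics/wrist12.png')[190:340,230:410],None,fx=4,fy=4))
E
```

```text
t 10.70 pos [0.5256 0.0587 0.1064] q [ -4.7365  24.4769  87.5562  -3.4213  66.0312 -12.807 ] az 9.44 z [ 0.0298 -0.0572 -0.9979] w 0.0600 F [ 0.0437  0.6661 -0.284 ] M [ 0.0114 -0.0044  0.0018]
SHIFT [ 0.0005 -0.001   0.0004] |d| 0.001 TURN -0.0010
```

View pics/wrist12z.png

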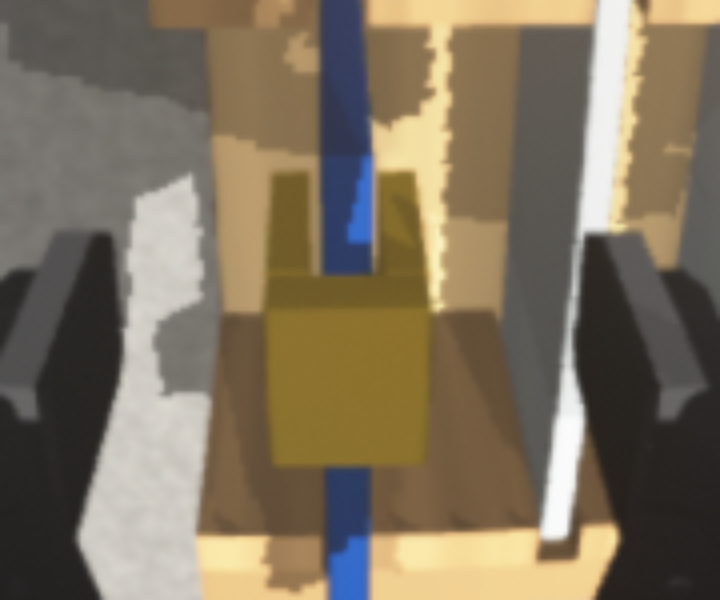

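>>> {"op": "play_rows", "data": {
  "targets": "0 0 0 0 1; 0 0 0 0 1; 0 0 0 0 1; 0 0 0 0 1; 0 0 0 0 1",
  "force": 40
}}

```text
time_s: 11.25
position: [0.5263, 0.0588, 0.1094]
tool_rot: [[-0.162, 0.986, 0.031], [0.985, 0.164, -0.057], [-0.062, 0.022, -0.998]]
ft_force: [1.1, -0.0, 6.7]
grip_width: 0.0182
```

>>> {"op": "play_rows", "data": {
  "targets": "0 0 -0.015 0 1; 0 0 -0.035 0 1; 0 0 -0.06 0 1; 0 0 -0.08 0 1"
}}

```text
time_s: 11.65
position: [0.5232, 0.0634, 0.1895]
tool_rot: [[-0.162, 0.986, 0.029], [0.985, 0.164, -0.057], [-0.061, 0.02, -0.998]]
ft_force: [-1.0, -0.5, -0.6]
grip_width: 0.0181
```

```bash
python3 g.py 0.5535 0.2905 0.18 ;python3 - <<'E'
from w import *
d=grab('wrist','wrist13')
cv2.imwrite('pics/wrist13z.png',cv2.resize(cv2.imread('pics/wrist13.png')[90:340,200:440],None,fx=2.4,fy=2.4))
E
```

```text
t 11.65 pos [0.5232 0.0634 0.1895] q [ -4.2313  19.5202  80.3167  -3.2103  78.2642 -13.0294] az 9.43 z [ 0.0293 -0.0571 -0.9979] w 0.0181 F [-1.0404 -0.5311 -0.5733] M [ 0.0428  0.006  -0.025 ]
SHIFT [ 0.2193  0.0669 -0.0026] |d| 0.229 TURN 0.0000
```

View pics/wrist13z.png

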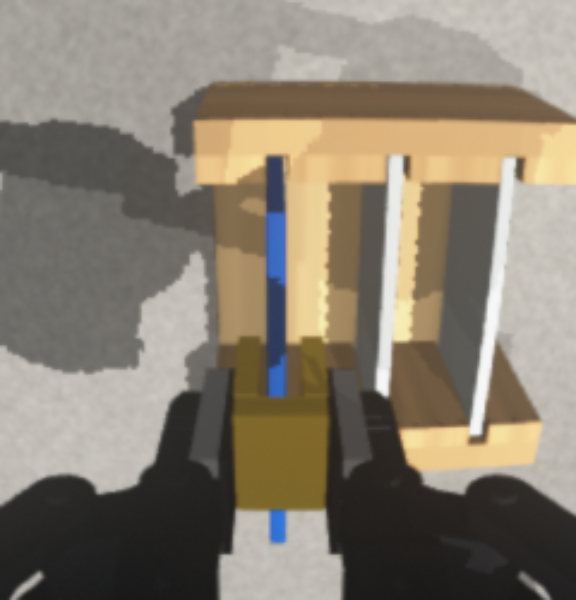

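>>> {"op": "play_rows", "data": {
  "targets": "0.046 0.014 -0.003 0 1; 0.092 0.028 -0.003 0 1; 0.138 0.042 -0.003 0 1; 0.184 0.056 -0.003 0 1; 0.219 0.067 0.01 0 1"
}}

```text
time_s: 12.2
position: [0.5542, 0.2925, 0.1665]
tool_rot: [[-0.164, 0.986, 0.031], [0.985, 0.165, -0.055], [-0.06, 0.021, -0.998]]
ft_force: [1.2, -0.7, -0.8]
grip_width: 0.0184
```

```bash
python3 g.py 0.5535 0.288 0.008
```

```text
t 12.20 pos [0.5542 0.2925 0.1665] q [18.6692 31.0379 64.8315 -3.5996 83.4789  9.5811] az 9.51 z [ 0.0309 -0.0554 -0.998 ] w 0.0184 F [ 1.164  -0.7117 -0.7791] M [ 0.0541 -0.0016  0.0225]
SHIFT [ 0.0052 -0.0048  0.1585] |d| 0.159 TURN 0.0000
```

>>> {"op": "play_rows", "data": {
  "targets": "0.003 -0.003 0.045 0 1; 0.005 -0.005 0.09 0 1; 0.005 -0.005 0.13 0 1; 0.005 -0.005 0.157 0 1; 0.005 -0.005 0.157 0 1"
}}

```text
time_s: 12.7
position: [0.5502, 0.2837, 0.0046]
tool_rot: [[-0.163, 0.986, 0.02], [0.985, 0.164, -0.059], [-0.062, 0.01, -0.998]]
ft_force: [-0.6, 0.1, 0.7]
grip_width: 0.0177
```

>>> {"op": "play_rows", "data": {
  "targets": "0 0 0 0 0.6; 0 0 0 0 0.6; 0 0 0 0 0.6; 0 0 -0.03 0 0.6; 0 0 -0.075 0 0.6"
}}

```text
time_s: 13.2
position: [0.5491, 0.2884, 0.0828]
tool_rot: [[-0.162, 0.986, 0.023], [0.985, 0.164, -0.058], [-0.061, 0.014, -0.998]]
ft_force: [1.0, 0.3, 0.3]
grip_width: 0.0341
```

>>> {"op": "play_rows", "data": {
  "targets": "0 0 -0.05 0 0.4; 0 0 -0.1 0 0.2; 0 0 -0.15 0 0.2; 0 0 -0.19 0 0.2"
}}

```text
time_s: 13.6
position: [0.5448, 0.2998, 0.2774]
tool_rot: [[-0.162, 0.986, 0.032], [0.985, 0.164, -0.055], [-0.06, 0.022, -0.998]]
ft_force: [-0.0, -0.2, -0.8]
grip_width: 0.068
```

```bash
python3 g.py 0.5307 0.0225 0.25 9.5;python3 - <<'E'
from w import *
np.set_printoptions(precision=4,suppress=True)
d=grab('wrist','wrist14')
d=grab('side','side14');P=pts(d)
m=(abs(P[...,0]-.5535)<.05)&(abs(P[...,1]-.2905)<.05)&(P[...,2]>.018)&(P[...,2]<.06)
p=P[m];print(m.sum(),p.mean(0),p.min(0),p.max(0))
cv2.imwrite('pics/side14z.png',cv2.resize(cv2.imread('pics/side14.png')[130:350,190:460],None,fx=2.8,fy=2.6))
E
```

```text
t 13.60 pos [0.5448 0.2998 0.2774] q [19.6099 27.45   53.0892 -3.6348 98.7954  9.6372] az 9.43 z [ 0.0317 -0.0552 -0.998 ] w 0.0680 F [-0.0309 -0.1643 -0.8148] M [0.0103 0.0483 0.0345]
SHIFT [-0.2692 -0.0599  0.0422] |d| 0.279 TURN -0.0012
130 [0.5502 0.2883 0.0328] [0.5397 0.2735 0.0181] [0.5648 0.3003 0.0414]
```

View pics/side14z.png

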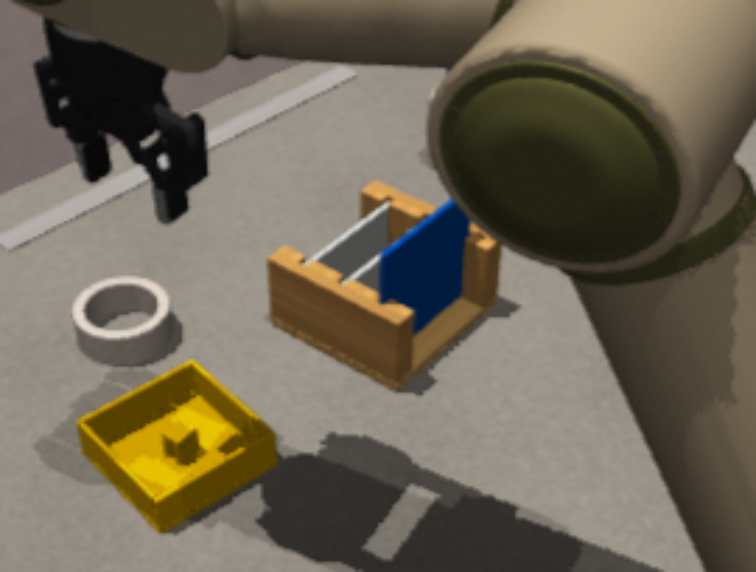

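View pics/wrist14.png

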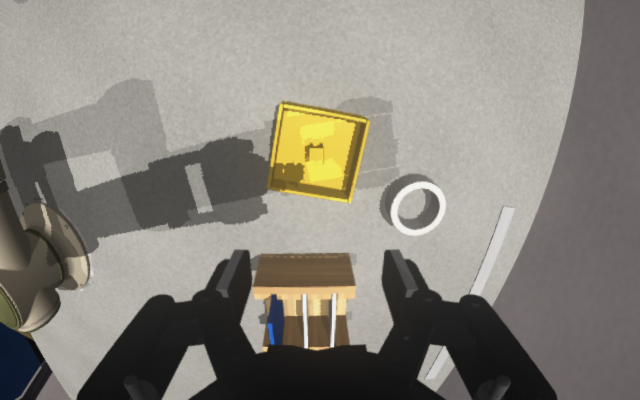

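```bash
cat > arm.py <<'E'
import numpy as np
from scipy.spatial.transform import Rotation as Ro
from scipy.optimize import least_squares
h,r0,L2,d,L3,Lt=0.13011,0,0.53717,-0.10303,0.35081,0.28605
LAT=0.1175
LO=np.radians([-178.18,-50.72,12.68,-81.47,9.98,-165.26]);HI=np.radians([178.18,133.34,142.11,261.47,163.14,165.26])
def fk(q):  # rad
    Rz=lambda a:Ro.from_euler('z',a).as_matrix(); Ry=lambda a:Ro.from_euler('y',a).as_matrix()
    R=Rz(q[0]); p=R@np.array([0,LAT,h])
    R=R@Ry(q[1]); p=p+R@np.array([0,0,L2])
    R=R@Ry(q[2]); p=p+R@np.array([-d,0,0])*(-1)*(-1) if False else p+R@np.array([-d,0,0])*-1
    R=R@Rz(q[3]); p=p+R@np.array([0,0,L3])
    R=R@Ry(q[4])@Rz(q[5]); p=p+R@np.array([0,0,Lt])
    C=np.array([[0,-1,0],[1,0,0],[0,0,1.]])
    return p,R@C
def ik(q,pt,Rt,w,reg=1e-4):
    def f(x):
        p,R=fk(x); e=Ro.from_matrix(Rt@R.T).as_rotvec()
        return np.concatenate([(p-pt),w*e,reg*(x-q)])
    return least_squares(f,np.clip(q,LO+1e-9,HI-1e-9),bounds=(LO,HI)).x
def tilt(R): return np.degrees(np.arccos(-R[2,2]))
def rows(q,rws,w,verbose=True,base=None):
    p0,R0=fk(q) if base is None else base
    for r in rws:
        p,R=fk(q); pt=p0+R0@np.array(r[:3]); Rt=R0@Ro.from_euler('z',r[3]).as_matrix()
        dp=pt-p; n=np.linalg.norm(dp)
        if n>.05: pt=p+dp*.05/n
        rv=Ro.from_matrix(Rt@R.T).as_rotvec(); n=np.linalg.norm(rv)
        if n>.15: Rt=Ro.from_rotvec(rv*.15/n).as_matrix()@R
        q=ik(q,pt,Rt,w)
    return q
if __name__=='__main__':
    np.set_printoptions(precision=4,suppress=True)
    q=np.radians([19.6099,27.45,53.0892,-3.6348,98.7954,9.6372]);p,R=fk(q);print(p,R)
    for w in (.1,.3,1,3):
        q=np.radians([-77.076,20.3635,36.1754,0.001,123.4286,-12.3368])
        o=[]
        for rw in ([(0,0,-.05*i,0) for i in range(1,6)],[(0,.05,.05,0),(0,.1,.1,0),(0,.25,.1,0),(0,.5,.1,0),(0,1,.1,0)],[(0,1,0,0)]*5):
            q=rows(q,rw,w);p,R=fk(q);o.append((p,R[:2,2],tilt(R)))
        print(w,o)
E
python3 arm.py
```

```text
[0.5129 0.2884 0.4806] [[-0.1623  0.9862  0.0317]
 [ 0.9849  0.1639 -0.0552]
 [-0.0597  0.0222 -0.998 ]]
0.1 [(array([ 0.2059, -0.38  ,  0.813 ]), array([ 0.3423, -0.6321]), np.float64(45.95540041033516)), (array([ 0.2904, -0.5605,  0.885 ]), array([ 0.4517, -0.8444]), np.float64(73.25556372956017)), (array([ 0.3012, -0.6062,  1.067 ]), array([ 0.409 , -0.7906]), np.float64(117.10952158176701))]
0.3 [(array([ 0.1842, -0.34  ,  0.6786]), array([ 0.0349, -0.0646]), np.float64(4.211261298558252)), (array([ 0.2681, -0.5193,  0.5753]), array([ 0.0631, -0.1192]), np.float64(7.7517027170760135)), (array([ 0.3217, -0.6397,  0.4935]), array([ 0.1117, -0.2156]), np.float64(14.051603371717963))]
1 [(array([ 0.1822, -0.3362,  0.6711]), array([ 0.003 , -0.0058]), np.float64(0.3708805537881332)), (array([ 0.263 , -0.5099,  0.5537]), array([ 0.0055, -0.0106]), np.float64(0.6840550398008415)), (array([ 0.3111, -0.6194,  0.4413]), array([ 0.0095, -0.0186]), np.float64(1.1960124069241858))]
3 [(array([ 0.182 , -0.3359,  0.6706]), array([ 0.0005, -0.0011]), np.float64(0.0693578926957236)), (array([ 0.2626, -0.5092,  0.552 ]), array([ 0.0007, -0.0017]), np.float64(0.10407106452101639)), (array([ 0.3102, -0.6178,  0.4374]), array([ 0.0012, -0.0025]), np.float64(0.16032879657879934))]
```

```bash
sed -i 's/^    R=R@Ry(q\[2\]).*/    R=R@Ry(q[2]); p=p+R@np.array([-d,0,0])/; s/for w in (.1,.3,1,3)/for w in (.4,.5,.6)/' arm.py; python3 arm.py
```

```text
[0.5448 0.2998 0.2774] [[-0.1623  0.9862  0.0317]
 [ 0.9849  0.1639 -0.0552]
 [-0.0597  0.0222 -0.998 ]]
0.4 [(array([ 0.2133, -0.4517,  0.5821]), array([ 0.0215, -0.0458]), np.float64(2.9020594667925357)), (array([ 0.2845, -0.6025,  0.4563]), array([ 0.0429, -0.0912]), np.float64(5.783740257814706)), (array([ 0.3251, -0.6888,  0.3691]), array([ 0.0728, -0.1545]), np.float64(9.831541901402762))]
0.5 [(array([ 0.2127, -0.4503,  0.5794]), array([ 0.0136, -0.0291]), np.float64(1.839711621184803)), (array([ 0.2826, -0.5986,  0.449 ]), array([ 0.0273, -0.058 ]), np.float64(3.6752767639045585)), (array([ 0.3215, -0.6812,  0.3534]), array([ 0.046 , -0.0978]), np.float64(6.204982227570455))]
0.6 [(array([ 0.2123, -0.4496,  0.578 ]), array([ 0.0094, -0.0202]), np.float64(1.2754529322765367)), (array([ 0.2816, -0.5964,  0.4452]), array([ 0.0189, -0.0402]), np.float64(2.5444754565990024)), (array([ 0.3196, -0.6771,  0.3452]), array([ 0.0317, -0.0675]), np.float64(4.276933206375854))]
```

```bash
cat > sim.py <<'E'
from arm import *
np.set_printoptions(precision=3,suppress=True)
W=.65
q0=np.radians([19.6099,27.45,53.0892,-3.6348,98.7954,9.6372])
p,R=fk(q0)
def turnto(q,pos,az,steps=40):
    for i in range(steps):
        p,R=fk(q); cur=np.degrees(np.arctan2(R[1,1],R[0,1])); dt=-np.radians((az-cur+180)%360-180)
        dp=R.T@(np.array(pos)-p)
        if abs(dt)<.002 and np.linalg.norm(dp)<1e-3: break
        q=rows(q,[(*dp,np.clip(dt,-.15,.15))],W)
    return q
for pos in ([.53,.02,.42],[.45,.0,.5],[.6,0,.45],[.5,-.2,.35]):
  qa=turnto(q0,pos,9.5)
  for sg in (1,-1):
    q=qa.copy(); n=0
    print('pos',pos,'sg',sg,np.degrees(q))
    for c in range(9):
        q=rows(q,[(0,0,0,sg*.15*(i+1)) for i in range(5)],W); p,R=fk(q)
        if abs(q[5])>2.5: print('  ',c,'tilt %.1f'%tilt(R),np.degrees(q),p,'x_z %.2f y_z %.2f'%(R[2,0],R[2,1]))
E
python3 sim.py
```

```text
pos [0.53, 0.02, 0.42] sg 1 [ -9.073  15.986  48.366  -3.093 113.323 -19.818]
   3 tilt 3.6 [ -9.073  15.986  48.366  -3.093 113.323 152.07 ] [0.53 0.02 0.42] x_z 0.06 y_z -0.01
   4 tilt 3.0 [-23.927  11.037  54.636  -0.456 111.354 165.26 ] [ 0.485 -0.089  0.422] x_z 0.02 y_z -0.05
   5 tilt 5.4 [-47.839   2.222  67.096   4.648 107.492 165.26 ] [ 0.373 -0.204  0.41 ] x_z -0.06 y_z -0.07
   6 tilt 9.5 [-76.344  -7.535  80.038   9.911 106.559 165.26 ] [ 0.231 -0.251  0.388] x_z -0.15 y_z -0.06
   7 tilt 12.8 [-110.543  -18.689   90.73    12.762  112.424  165.26 ] [ 0.105 -0.22   0.37 ] x_z -0.22 y_z 0.01
   8 tilt 14.2 [-150.39   -31.67    96.493   10.546  126.166  165.26 ] [ 0.059 -0.15   0.366] x_z -0.21 y_z 0.13
pos [0.53, 0.02, 0.42] sg -1 [ -9.073  15.986  48.366  -3.093 113.323 -19.818]
   2 tilt 3.6 [  -9.073   15.986   48.366   -3.093  113.323 -148.733] [0.53 0.02 0.42] x_z 0.02 y_z -0.06
   3 tilt 4.9 [   3.093   16.75    49.577   -4.841  111.567 -165.26 ] [0.522 0.123 0.406] x_z 0.07 y_z -0.06
   4 tilt 7.8 [  21.233   16.84    54.691   -8.055  106.944 -165.26 ] [0.463 0.265
[... 4354 characters left out ...]
.517 -0.167  0.347] x_z 0.03 y_z -0.07
   3 tilt 9.3 [ -10.393   17.088   63.357   -8.875   96.497 -165.26 ] [ 0.54  -0.024  0.318] x_z 0.13 y_z -0.09
   4 tilt 15.8 [   7.354   17.662   71.447  -15.708   89.553 -165.26 ] [0.512 0.107 0.269] x_z 0.26 y_z -0.09
   5 tilt 23.2 [  23.803   19.217   82.294  -23.41    80.893 -165.26 ] [0.449 0.204 0.203] x_z 0.39 y_z -0.05
   6 tilt 31.0 [  37.665   22.849   95.677  -32.922   69.63  -165.26 ] [0.372 0.251 0.122] x_z 0.51 y_z 0.06
   7 tilt 37.4 [  45.213   29.807  112.18   -48.939   53.34  -165.26 ] [0.313 0.236 0.029] x_z 0.55 y_z 0.26
   8 tilt 39.4 [  43.986   39.223  127.543  -78.696   40.226 -165.26 ] [ 0.285  0.186 -0.04 ] x_z 0.37 y_z 0.52
```

```bash
python3 g.py 0.532 0.020 0.22 9.5
```

```text
t 13.70 pos [0.5462 0.3005 0.2803] q [19.6272 27.3152 52.8556 -3.6368 98.6711  9.637 ] az 9.46 z [ 0.0398 -0.0524 -0.9978] w 0.0683 F [-0.1244 -0.0808 -0.4996] M [0.0232 0.0098 0.0136]
SHIFT [-0.2705 -0.0619  0.0743] |d| 0.287 TURN -0.0008
```

>>> {"op": "play_rows", "data": {
  "targets": "-0.046 -0.0105 0.01 0 0.2; -0.092 -0.021 0.02 0 0.2; -0.138 -0.031 0.03 0 0.2; -0.184 -0.042 0.045 0 0.3; -0.23 -0.053 0.06 0 0.3"
}}

```text
time_s: 14.2
position: [0.5311, 0.0593, 0.2258]
tool_rot: [[-0.163, 0.986, 0.028], [0.985, 0.164, -0.057], [-0.061, 0.019, -0.998]]
ft_force: [1.2, 1.2, 0.1]
grip_width: 0.0596
```

```bash
python3 g.py 0.532 0.020 0.085 9.5; python3 - <<'E'
from w import *
np.set_printoptions(precision=4,suppress=True)
d=grab('wrist','wrist15')
m=masks(d)['blue']
for st,c,mm in comps(m,100):
    print(st.tolist(),c)
    ys,xs=np.nonzero(mm)
E
```

```text
t 14.20 pos [0.5311 0.0593 0.2258] q [ -4.6166  18.7404  75.3117  -3.1502  84.0754 -13.7572] az 9.45 z [ 0.0283 -0.0571 -0.998 ] w 0.0596 F [1.1672 1.1881 0.1267] M [0.0433 0.022  0.0538]
SHIFT [-0.0303 -0.0082  0.1428] |d| 0.146 TURN -0.0009
[303, 158, 7, 36, 231] [306.1688 174.6883]
[304, 229, 7, 57, 301] [307.2359 256.5648]
[0, 311, 24, 62, 897] [  8.1003 341.2988]
[411, 368, 13, 14, 115] [417.487  374.4435]
```

View pics/wrist15.png

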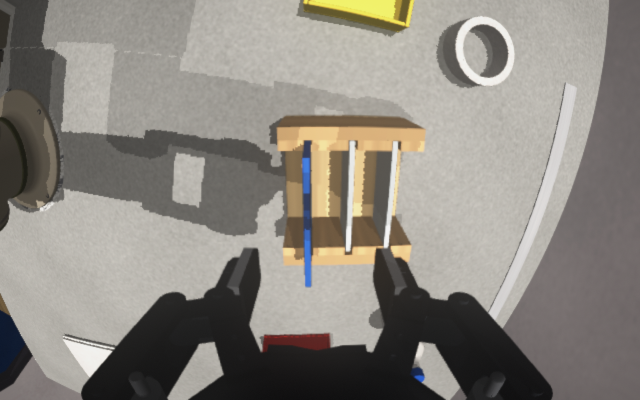

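```bash
python3 - <<'E'
from w import *
s=status.observe(); d=eyes.get_image('wrist'); d['s']=s
a=onz(d,[(307,142),(308,287)],.152); print(a,a.mean(0),np.linalg.norm(a[0]-a[1]))
print(s['position'])
E
python3 g.py 0.5315 0.020 0.085 9.5
```

```text
[[ 0.51679883  0.09268546  0.152     ]
 [ 0.53858803 -0.04749228  0.152     ]] [0.52769343 0.02259659 0.152     ] 0.14186108650417031
[0.53029935 0.053288   0.22364548]
t 14.30 pos [0.5306 0.0564 0.2245] q [ -4.9041  18.8218  75.393   -3.2166  84.1264 -13.6858] az 9.09 z [ 0.0242 -0.0581 -0.998 ] w 0.0598 F [0.0407 0.4996 0.1472] M [ 0.0511  0.0049 -0.015 ]
SHIFT [-0.0275 -0.007   0.1414] |d| 0.144 TURN -0.0071
```

>>> {"op": "play_rows", "data": {
  "targets": "-0.027 -0.007 0.02 0 0.4; -0.0275 -0.007 0.05 0 0.5; -0.0275 -0.007 0.09 0 0.55; -0.0275 -0.007 0.125 0 0.55; -0.0275 -0.007 0.141 0 0.55",
  "force": 60
}}

```text
time_s: 14.8
position: [0.5318, 0.0253, 0.084]
tool_rot: [[-0.163, 0.986, 0.023], [0.985, 0.164, -0.056], [-0.059, 0.014, -0.998]]
ft_force: [0.8, 0.4, 0.4]
grip_width: 0.0382
```

```bash
python3 g.py 0.5315 0.020 0.085 9.5; python3 - <<'E'
from w import *
d=grab('wrist','wrist16')
cv2.imwrite('pics/wrist16z.png',cv2.resize(cv2.imread('pics/wrist16.png')[140:370,210:430],None,fx=2.6,fy=2.6))
E
```

```text
t 14.80 pos [0.5318 0.0253 0.084 ] q [ -8.3811  26.4225  88.5717  -3.3555  63.2412 -16.3239] az 9.43 z [ 0.0235 -0.0563 -0.9981] w 0.0382 F [0.7668 0.3532 0.414 ] M [ 0.0321  0.0367 -0.0244]
SHIFT [-0.0052 -0.0011 -0.0007] |d| 0.005 TURN -0.0012
```

View pics/wrist16z.png

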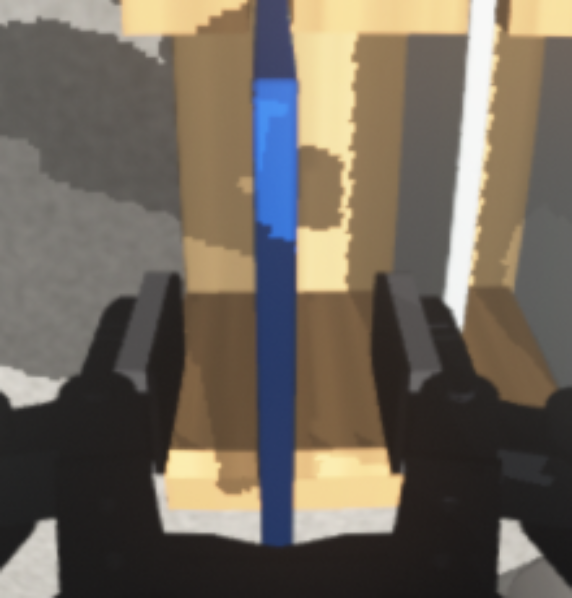

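>>> {"op": "play_rows", "data": {
  "targets": "-0.004 0 0 0 0.6; -0.004 0 0 0 1; -0.004 0 0 0 1; -0.004 0 0 0 1; -0.004 0 0 0 1",
  "force": 80
}}

```text
time_s: 15.35
position: [0.5331, 0.0206, 0.0882]
tool_rot: [[-0.163, 0.986, 0.026], [0.985, 0.164, -0.058], [-0.062, 0.017, -0.998]]
ft_force: [-5.2, -1.5, 8.8]
grip_width: 0.005
```

>>> {"op": "play_rows", "data": {
  "targets": "0 0 0 0 1; 0 0 -0.005 0 1; 0 0 -0.015 0 1; 0 0 -0.025 0 1"
}}

```text
time_s: 15.75
position: [0.5326, 0.0222, 0.1124]
tool_rot: [[-0.163, 0.986, 0.026], [0.985, 0.164, -0.057], [-0.061, 0.016, -0.998]]
ft_force: [-2.8, -2.7, -4.8]
grip_width: 0.0049
```

```bash
python3 g.py 0.5315 0.020 0.40 ; python3 - <<'E'
from w import *
d=grab('side','side17'); d=grab('scene','scene17')
cv2.imwrite('pics/side17z.png',cv2.resize(cv2.imread('pics/side17.png')[120:300,250:430],None,fx=3,fy=3))
E
```

```text
t 15.75 pos [0.5326 0.0222 0.1124] q [ -8.6888  24.45    86.4196  -3.2901  67.2158 -16.8779] az 9.44 z [ 0.0256 -0.0574 -0.998 ] w 0.0049 F [-2.7991 -2.701  -4.7917] M [-0.7098  0.8134  0.0558]
SHIFT [-0.0195  0.0031 -0.2869] |d| 0.288 TURN 0.0000
```

View pics/side17z.png

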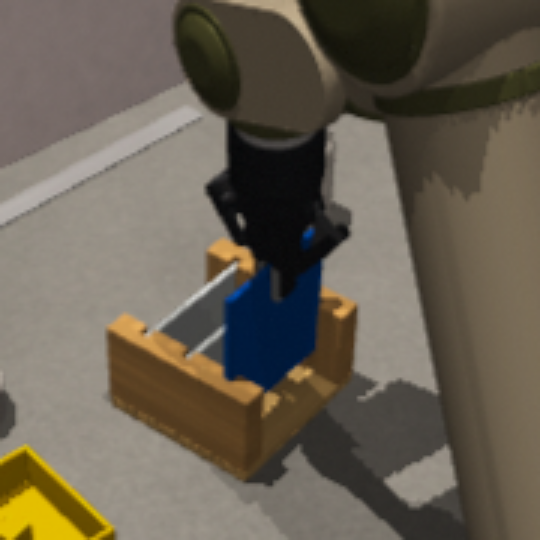

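>>> {"op": "play_rows", "data": {
  "targets": "-0.0012 0.0003 -0.02 0 1; -0.0024 0.0006 -0.04 0 1; -0.004 0.001 -0.065 0 1; -0.0055 0.0015 -0.09 0 1; -0.0073 0.002 -0.12 0 1"
}}

```text
time_s: 16.35
position: [0.5335, 0.0224, 0.2335]
tool_rot: [[-0.162, 0.986, 0.029], [0.985, 0.164, -0.057], [-0.061, 0.019, -0.998]]
ft_force: [0.3, 0.5, -1.1]
grip_width: 0.0052
```

>>> {"op": "play_rows", "data": {
  "targets": "-0.0024 0.0006 -0.04 0 1; -0.005 0.0013 -0.08 0 1; -0.0075 0.002 -0.12 0 1; -0.0098 0.0026 -0.16 0 1; -0.01 0.0026 -0.17 0 1"
}}

```text
time_s: 16.85
position: [0.5335, 0.0226, 0.4077]
tool_rot: [[-0.162, 0.986, 0.038], [0.985, 0.164, -0.058], [-0.063, 0.028, -0.998]]
ft_force: [-0.4, 0.6, -1.9]
grip_width: 0.005
```

```bash
python3 g.py 0.5315 0.020 0.40 ; python3 - <<'E'
from w import *
d=grab('side','side18'); d=grab('scene','scene18');d=grab('wrist','wrist18')
E
```

```text
t 16.85 pos [0.5335 0.0226 0.4077] q [ -8.6587  16.0166  50.2897  -3.18   111.0257 -19.2674] az 9.45 z [ 0.0377 -0.0581 -0.9976] w 0.0050 F [-0.4484  0.6345 -1.942 ] M [ 0.0642  0.0047 -0.0168]
SHIFT [-0.0018 -0.0026  0.0077] |d| 0.008 TURN 0.0000
```

View pics/side18.png

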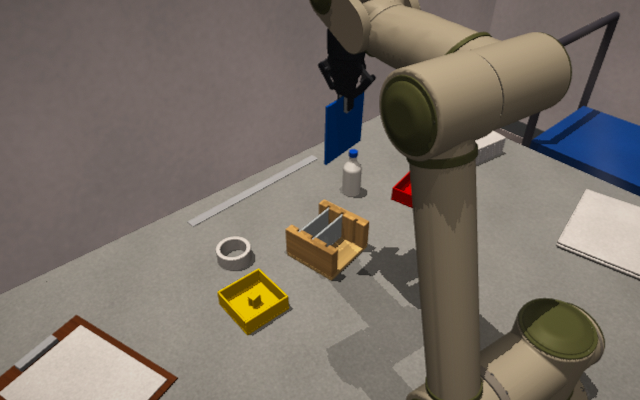

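View pics/scene18.png

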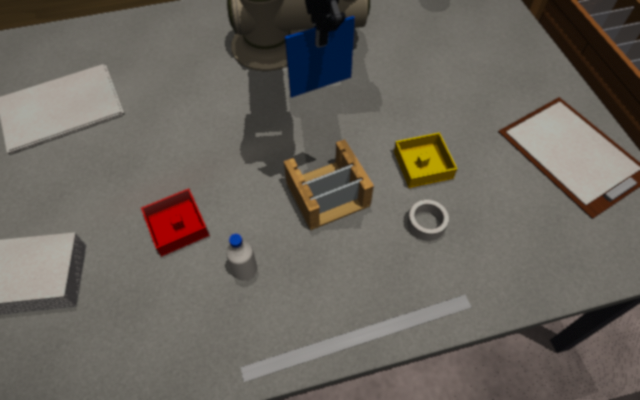

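```bash
cat > beam.py <<'E'
from arm import *
import itertools,sys
np.set_printoptions(precision=3,suppress=True)
W=.65
def ik(q,pt,Rt,w=W,it=6):  # quick LM w/ clamp
    q=q.copy()
    def f(x):
        p,R=fk(x); return np.concatenate([p-pt,w*Ro.from_matrix(R@Rt.T).as_rotvec()])
    free=np.ones(6,bool)
    for _ in range(it):
        e=f(q);J=np.empty((6,6))
        for i in range(6):
            x=q.copy();x[i]+=1e-5;J[:,i]=(f(x)-e)/1e-5
        free[:]=True
        for _ in range(4):
            A=J[:,free];dq=np.zeros(6);dq[free]=-np.linalg.solve(A.T@A+1e-6*np.eye(free.sum()),A.T@e)
            n=q+dq;bad=((n<LO)|(n>HI))&free&(((q<=LO+1e-6)&(dq<0))|((q>=HI-1e-6)&(dq>0)))
            if not bad.any():break
            free&=~bad
        q=np.clip(q+dq,LO,HI)
    return q
def call(q,wd,tn,n=5):
    p0,R0=fk(q); 
    for k in range(n):
        p,R=fk(q); pt=p0+np.array(wd)*(k+1)*.05; Rt=R0@Ro.from_euler('z',tn*.15*(k+1)).as_matrix()
        dp=pt-p;nn=np.linalg.norm(dp)
        if nn>.05: pt=p+dp*.05/nn
        rv=Ro.from_matrix(Rt@R.T).as_rotvec();nn=np.linalg.norm(rv)
        if nn>.15: Rt=Ro.from_rotvec(rv*.15/nn).as_matrix()@R
        qn=ik(q,pt,Rt); s=max(1,np.max(np.abs(np.degrees(qn-q))/(.07*np.array([136.9,136.9,180,180,180,180])))); q=q+(qn-q)/s
    return q
def ok(q):
    p,R=fk(q); r=np.hypot(p[0],p[1]); return .28<p[2]<.8 and r>.38 and abs(q[0])<2.0 and p[0]>-.1
if __name__=='__main__':
    q0=np.radians([float(a) for a in sys.argv[1:7]]); D=int(sys.argv[7])
    beam=[(tilt(fk(q0)[1]),q0,[])]
    for dpt in range(D):
        nb=[]
        for t,q,h_ in beam:
            p,R=fk(q); az=np.arctan2(p[1],p[0]); o=np.array([np.cos(az),np.sin(az),0]);l=np.array([-o[1],o[0],0]);u=np.array([0,0,1.])
            for (a,b,c) in itertools.product((-1,0,1),(-1,0,1),(-1,0,1)):
                v=a*o+b*l+c*u; v=v/max(1,np.linalg.norm(v))
                for tn in (-1,0,1):
                    qn=call(q,v,tn)
                    if ok(qn): nb.append((tilt(fk(qn)[1]),qn,h_+[(a,b,c,tn)]))
        nb.sort(key=lambda x:-x[0]); sel=[]
        for x in nb:
            if all(np.max(np.abs(x[1]-y[1]))>.2 for y in sel): sel.append(x)
            if len(sel)>=int(sys.argv[8]):break
        beam=sel
        print(dpt+1,'%.1f'%beam[0][0],beam[0][2],np.degrees(beam[0][1]),fk(beam[0][1])[0],flush=True)
    for b in beam[:4]: print('%.1f'%b[0],b[2],np.degrees(b[1]),fk(b[1])[0])
E
time timeout 570 python3 beam.py -8.66 16.017 50.29 -3.18 111.026 -19.267 7 4
```

```text
1 5.2 [(1, 0, 1, 1)] [ -7.301  30.766  12.68   -3.809 132.181  20.627] [0.62  0.025 0.491]
2 6.5 [(1, -1, 1, -1), (1, -1, 1, 1)] [-26.24   31.297  12.68   -1.788 129.706 -35.748] [ 0.612 -0.179  0.486]
3 8.0 [(1, -1, 1, -1), (1, -1, 1, -1), (1, -1, 1, -1)] [ -32.156   31.571   12.68     0.651  127.785 -165.26 ] [ 0.605 -0.239  0.484]
4 11.6 [(1, -1, 1, -1), (1, -1, 1, -1), (1, -1, 1, -1), (1, 0, 1, -1)] [ -19.184   31.403   12.68     5.079  124.942 -165.26 ] [ 0.661 -0.084  0.489]
5 17.8 [(1, -1, 1, -1), (1, -1, 1, -1), (1, -1, 1, -1), (-1, -1, 1, -1), (0, -1, 1, -1)] [ -23.56    17.074   12.68    28.657  141.948 -165.26 ] [0.488 0.008 0.625]
6 26.7 [(1, -1, 1, -1), (1, -1, 1, -1), (1, -1, 1, -1), (-1, -1, 1, -1), (0, -1, 1, -1), (0, -1, 0, -1)] [ -33.297   11.933   12.68    59.297  149.875 -165.26 ] [0.395 0.029 0.676]
7 34.7 [(1, -1, 1, -1), (1, -1, 1, -1), (1, -1, 1, -1), (-1, -1, 1, -1), (0, -1, 1, -1), (0, -1, 0, -1), (1, 0, 0, -1)] [ -24.385   11.45    12.68    74.271  146.433 -165.26 ] [0.372 0.128 0.7  ]
34.7 [(1, -1, 1, -1), (1, -1, 1, -1), (1, -1, 1, -1), (-1, -1, 1, -1), (0, -1, 1, -1), (0, -1, 0, -1), (1, 0, 0, -1)] [ -24.385   11.45    12.68    74.271  146.433 -165.26 ] [0.372 0.128 0.7  ]
33.6 [(1, -1, 1, -1), (1, -1, 1, -1), (1, -1, 1, -1), (-1, -1, 1, -1), (0, -1, 1, -1), (1, -1, 1, -1), (1, 0, 0, -1)] [  -6.999   15.372   12.68    53.52   136.477 -165.26 ] [0.435 0.225 0.671]
32.0 [(1, -1, 1, -1), (1, -1, 1, -1), (1, -1, 1, -1), (-1, -1, 1, -1), (0, -1, 1, -1), (1, -1, 1, -1), (1, 1, 0, -1)] [   7.198   17.457   12.68    40.923  130.181 -165.26 ] [0.44  0.318 0.652]
30.8 [(1, -1, 1, -1), (1, -1, 1, -1), (1, -1, 1, -1), (0, 0, -1, -1), (0, -1, 1, -1), (-1, -1, 1, -1), (0, 0, 1, -1)] [  39.555   11.57    79.297  -30.561   92.923 -165.26 ] [0.356 0.258 0.302]
real	3m17.933s
user	3m15.793s
sys	0m0.141s
```

```bash
cat > beam2.py <<'E'
import numpy as np, itertools, sys
from multiprocessing import Pool
import beam as B
from arm import *
np.set_printoptions(precision=3,suppress=True)
Q5MAX=np.radians(float(sys.argv[9])) if len(sys.argv)>9 else np.radians(133)
def cs(a): return np.cos(a),np.sin(a)
def fkJ(q):
    p=np.zeros(3);R=np.eye(3);ax=[];og=[]
    def rz(a):c,s=cs(a);return np.array([[c,-s,0],[s,c,0],[0,0,1.]])
    def ry(a):c,s=cs(a);return np.array([[c,0,s],[0,1,0],[-s,0,c]])
    for i,(k,o) in enumerate(zip('zyyzyz',([0,LAT,h],[0,0,L2],[-d,0,0],[0,0,L3],[0,0,0],[0,0,Lt]))):
        ax.append(R[:,2] if k=='z' else R[:,1]);og.append(p)
        R=R@(rz(q[i]) if k=='z' else ry(q[i])); p=p+R@np.array(o)
    J=np.vstack([np.array([np.cross(a,p-o) for a,o in zip(ax,og)]).T,np.array(ax).T])
    return p,R@np.array([[0,-1,0],[1,0,0],[0,0,1.]]),J
def rvec(M):
    v=np.array([M[2,1]-M[1,2],M[0,2]-M[2,0],M[1,0]-M[0,1]])/2;s=np.linalg.norm(v)
    if s<1e-12:return v
    return v/s*np.arctan2(s,(np.trace(M)-1)/2)
def ik(q,pt,Rt,w=.65,it=5):
    q=q.copy()
    for _ in range(it):
        p,R,J=fkJ(q); e=np.concatenate([p-pt,w*rvec(R@Rt.T)]);J=J.copy();J[3:]*=w
        free=np.ones(6,bool)
        for _ in range(4):
            A=J[:,free];dq=np.zeros(6);dq[free]=-np.linalg.solve(A.T@A+1e-6*np.eye(free.sum()),A.T@e)
            bad=free&(((q<=LO+1e-6)&(dq<0))|((q>=HI-1e-6)&(dq>0)))
            if not bad.any():break
            free&=~bad
        q=np.clip(q+dq,LO,HI)
    return q
B.ik=ik
def ok(q):
    p,R=fk(q); r=np.hypot(p[0],p[1]); return .28<p[2]<.8 and r>.38 and abs(q[0])<1.9 and p[0]>-.1 and q[4]<Q5MAX
def expand(b):
    t,q,h_=b;p,R=fk(q);az=np.arctan2(p[1],p[0]);o=np.array([np.cos(az),np.sin(az),0]);l=np.array([-o[1],o[0],0]);u=np.array([0,0,1.]);out=[]
    for (a,bb,c) in itertools.product((-1,0,1),repeat=3):
        v=a*o+bb*l+c*u;v=v/max(1,np.linalg.norm(v))
        for tn in (-1,0,1):
            qn=B.call(q,v,tn)
            if ok(qn): out.append((tilt(fk(qn)[1]),qn,h_+[(a,bb,c,tn)]))
    return out
if __name__=='__main__':
    q0=np.radians([float(a) for a in sys.argv[1:7]]);D=int(sys.argv[7]);NB=int(sys.argv[8])
    beam=[(tilt(fk(q0)[1]),q0,[])]
    with Pool() as P:
      for dpt in range(D):
        nb=[x for r in P.map(expand,beam) for x in r]
        # keep tilt leaders plus q6-near-limit ones
        sel=[]
        for key,n in ((lambda x:-x[0],NB),(lambda x:-x[0]-abs(np.degrees(x[1][5]))*.15,NB)):
            k=0
            for x in sorted(nb,key=key):
                if all(np.max(np.abs(x[1]-y[1]))>.12 for y in sel): sel.append(x);k+=1
                if k>=n:break
        beam=sel; b=max(beam,key=lambda x:x[0])
        print(dpt+1,'%.1f'%b[0],b[2],np.degrees(b[1]),fk(b[1])[0],flush=True)
    for b in sorted(beam,key=lambda x:-x[0])[:5]: print('%.1f'%b[0],b[2],np.degrees(b[1]),fk(b[1])[0])
E
nproc; time timeout 570 python3 beam2.py -8.66 16.017 50.29 -3.18 111.026 -19.267 8 10 133
```

```text
4
1 5.2 [(1, 0, 1, 1)] [ -7.301  30.766  12.68   -3.809 132.181  20.627] [0.62  0.025 0.491]
2 6.5 [(1, -1, 1, 1), (1, -1, 1, 1)] [-26.23   31.296  12.68   -1.822 129.698  47.046] [ 0.612 -0.179  0.486]
3 8.2 [(1, -1, 1, -1), (0, -1, 0, -1), (0, -1, 1, -1)] [ -44.139   27.864   12.68     5.552  132.233 -165.26 ] [ 0.521 -0.314  0.521]
4 13.7 [(1, -1, 1, -1), (0, -1, 0, -1), (0, -1, 1, -1), (1, -1, 1, -1)] [ -35.991   26.973   12.68    14.271  130.855 -165.26 ] [ 0.577 -0.208  0.535]
5 20.3 [(1, -1, 1, -1), (1, -1, 1, -1), (-1, -1, -1, -1), (0, -1, 0, -1), (0, -1, 1, -1)] [  -0.107   12.722   74.957  -19.937   88.481 -165.26 ] [0.491 0.019 0.297]
6 26.6 [(1, -1, 1, -1), (0, -1, 0, -1), (0, -1, 1, -1), (1, -1, 1, -1), (1, -1, 1, -1), (1, -1, 1, -1)] [ -21.89    21.771   12.68    31.415  129.021 -165.26 ] [0.585 0.016 0.604]
7 33.5 [(0, -1, 0, -1), (0, -1, 0, -1), (1, -1, 1, -1), (0, -1, 1, -1), (1, -1, 1, -1), (1, -1, 1, -1), (1, -1, 1, -1)] [ -30.268   18.422   12.68    44.564  130.205 -165.26 ] [ 0.549 -0.007  0.648]
8 40.4 [(0, -1, 0, -1), (0, -1, 0, -1), (1, -1, 1, -1), (0, -1, 1, 
[... 532 characters left out ...]
7 -165.26 ] [0.508 0.13  0.699]
39.2 [(0, -1, 0, -1), (0, -1, 0, -1), (1, -1, 1, -1), (0, -1, 1, -1), (1, -1, 1, -1), (1, -1, 1, -1), (1, -1, 1, -1), (1, 1, 1, -1)] [  -8.875   15.357   12.68    40.232  122.328 -165.26 ] [0.525 0.195 0.688]
39.1 [(1, -1, 1, -1), (0, -1, 0, -1), (0, -1, 1, -1), (1, -1, 1, -1), (1, -1, 1, -1), (1, -1, 1, -1), (0, 0, 1, -1), (1, 0, 1, -1)] [  -3.665    8.653   12.68    48.039  129.039 -165.26 ] [0.395 0.258 0.729]
38.6 [(1, -1, 1, -1), (0, -1, 0, -1), (0, -1, 1, -1), (1, -1, 1, -1), (1, -1, 1, -1), (1, -1, 1, -1), (0, 0, 1, -1), (1, -1, 0, -1)] [ -14.359   10.564   12.68    56.572  132.532 -165.26 ] [0.423 0.194 0.716]
real	1m28.649s
user	4m49.801s
sys	0m0.353s
```

```bash
cat > v.py <<'E'
from h import *
import sys
np.set_printoptions(precision=3,suppress=True)
s=status.observe();R=s['tool_rot'];p=s['position'];az=np.arctan2(p[1],p[0]);o=np.array([np.cos(az),np.sin(az),0]);l=np.array([-o[1],o[0],0]);u=np.array([0,0,1.])
print('t %.2f'%s['time_s'],'pos',p,'q',s['q'],'w %.4f'%s['grip_width'])
print('tilt %.2f'%np.degrees(np.arccos(-R[2,2])),'x_vert %.1f y_vert %.1f'%(np.degrees(np.arccos(R[2,0])),np.degrees(np.arccos(R[2,1]))),'z',R[:,2])
for a in sys.argv[1:]:
    a,b,c=map(float,a.split(',')); v=a*o+b*l+c*u; v=v/max(1,np.linalg.norm(v)); print((a,b,c),'step/row',R.T@v*.05,'total',R.T@v*.25)
E
python3 v.py 0,-1,0
```

```text
t 17.00 pos [0.533 0.023 0.402] q [ -8.667  16.191  50.926  -3.187 110.777 -19.26 ] w 0.0052
tilt 3.63 x_vert 93.5 y_vert 89.0 z [ 0.028 -0.057 -0.998]
(0.0, -1.0, 0.0) step/row [-0.05  -0.006  0.003] total [-0.248 -0.031  0.014]
```

>>> {"op": "play_rows", "data": {
  "targets": "-0.05 -0.006 0.003 -0.15 1; -0.1 -0.012 0.006 -0.3 1; -0.15 -0.018 0.009 -0.45 1; -0.2 -0.024 0.012 -0.6 1; -0.248 -0.031 0.014 -0.75 1"
}}

```text
time_s: 17.5
position: [0.5422, -0.2123, 0.4005]
tool_rot: [[-0.764, 0.645, 0.024], [0.643, 0.764, -0.055], [-0.054, -0.026, -0.998]]
ft_force: [-0.3, -0.2, -1.2]
grip_width: 0.0052
```

```bash
python3 v.py 0,-1,0
```

```text
t 17.50 pos [ 0.542 -0.212  0.4  ] q [-32.061  21.473  43.343  -2.088 112.308 -82.778] w 0.0052
tilt 3.45 x_vert 93.1 y_vert 91.5 z [ 0.024 -0.055 -0.998]
(0.0, -1.0, 0.0) step/row [-0.016 -0.047  0.002] total [-0.08  -0.237  0.011]
```

>>> {"op": "play_rows", "data": {
  "targets": "-0.016 -0.047 0.002 -0.15 1; -0.032 -0.094 0.004 -0.3 1; -0.048 -0.141 0.006 -0.45 1; -0.064 -0.188 0.008 -0.6 1; -0.08 -0.237 0.011 -0.75 1"
}}

```text
time_s: 18.0
position: [0.4527, -0.4348, 0.4005]
tool_rot: [[-0.999, -0.019, 0.026], [-0.02, 0.998, -0.055], [-0.024, -0.055, -0.998]]
ft_force: [0.8, -0.5, -1.4]
grip_width: 0.0053
```

```bash
python3 v.py 1,-1,1; grep -c . /dev/null; Q=$(python3 -c "
from rig import status
print(*['%.3f'%a for a in status.observe()['q']])"); timeout 570 python3 beam2.py $Q 7 8 133
```

```text
t 18.00 pos [ 0.453 -0.435  0.401] q [ -54.338   26.878   34.625   -0.7    115.103 -145.781] w 0.0053
tilt 3.45 x_vert 91.4 y_vert 93.2 z [ 0.026 -0.055 -0.998]
(1.0, -1.0, 1.0) step/row [-0.001 -0.042 -0.027] total [-0.003 -0.212 -0.133]
0
1 6.4 [(1, -1, 1, -1)] [ -52.603   35.15    12.68     4.525  126.81  -165.26 ] [ 0.511 -0.446  0.444]
2 12.1 [(1, -1, 1, -1), (0, -1, 1, -1)] [ -47.194   29.249   12.68    14.313  131.374 -165.26 ] [ 0.534 -0.326  0.511]
3 19.2 [(1, -1, 1, -1), (0, -1, 1, -1), (1, -1, 1, -1)] [ -40.26    26.697   12.68    23.919  130.807 -165.26 ] [ 0.574 -0.217  0.546]
4 26.4 [(1, -1, 1, -1), (0, -1, 1, -1), (1, -1, 1, -1), (1, -1, 1, -1)] [ -34.548   23.059   12.68    34.143  130.629 -165.26 ] [ 0.577 -0.107  0.593]
5 33.6 [(1, -1, 1, -1), (0, -1, 1, -1), (1, -1, 1, -1), (1, -1, 1, -1), (1, -1, 1, -1)] [ -31.023   18.457   12.68    46.095  131.069 -165.26 ] [ 0.544 -0.009  0.648]
6 40.7 [(1, -1, 1, -1), (0, -1, 1, -1), (1, -1, 1, -1), (1, -1, 1, -1), (1, -1, 1, -1), (1, -1, 1, -1)] [ -32.171   12.822   12.68    62.673  132.783 -165.26 ] [0.472 0.062 0.709]
7 47.
[... 453 characters left out ...]
(1, -1, 1, -1), (1, -1, 1, -1), (1, 1, 1, -1)] [ -13.403    7.471   12.68    60.844  126.124 -165.26 ] [0.4   0.233 0.759]
46.3 [(1, -1, 1, -1), (0, -1, 1, -1), (1, -1, 1, -1), (1, -1, 1, -1), (1, -1, 1, -1), (1, -1, 1, -1), (0, 1, 1, -1)] [ -20.873    1.83    12.68    71.045  130.541 -165.26 ] [0.327 0.221 0.783]
45.6 [(1, -1, 1, -1), (0, -1, 1, -1), (1, -1, 1, -1), (1, -1, 1, -1), (1, -1, 1, -1), (1, 0, 1, -1), (0, 1, 1, -1)] [  -0.734    4.853   12.68    49.394  124.281 -165.26 ] [0.351 0.292 0.769]
45.3 [(1, -1, 1, -1), (0, -1, 1, -1), (1, -1, 1, -1), (1, -1, 1, -1), (1, -1, 1, -1), (1, 0, 1, -1), (1, -1, 0, -1)] [ -21.438   10.862   12.68    64.897  128.453 -165.26 ] [0.445 0.17  0.737]
```

>>> {"op": "play_rows", "data": {
  "targets": "-0.001 -0.042 -0.027 -0.15 1; -0.001 -0.085 -0.053 -0.3 1; -0.002 -0.127 -0.08 -0.45 1; -0.002 -0.17 -0.106 -0.6 1; -0.003 -0.212 -0.133 -0.75 1"
}}

```text
time_s: 18.5
position: [0.5038, -0.4529, 0.4463]
tool_rot: [[-0.9, -0.418, 0.12], [-0.424, 0.905, -0.026], [-0.098, -0.074, -0.992]]
ft_force: [-0.8, 0.9, -0.9]
grip_width: 0.0051
```

```bash
python3 v.py 1,-1,1 0,-1,1
```

```text
t 18.50 pos [ 0.504 -0.453  0.446] q [ -53.972   34.924   12.816    5.904  126.845 -165.223] w 0.0051
tilt 7.07 x_vert 95.6 y_vert 94.2 z [ 0.12  -0.026 -0.992]
(1.0, -1.0, 1.0) step/row [ 0.013 -0.04  -0.027] total [ 0.063 -0.2   -0.137]
(0.0, -1.0, 1.0) step/row [ 0.029 -0.017 -0.037] total [ 0.145 -0.083 -0.186]
```

Matches the model (tilt 7.1°). Continue.

>>> {"op": "play_rows", "data": {
  "targets": "0.029 -0.017 -0.037 -0.15 1; 0.058 -0.033 -0.074 -0.3 1; 0.087 -0.05 -0.112 -0.45 1; 0.116 -0.067 -0.149 -0.6 1; 0.145 -0.083 -0.186 -0.75 1"
}}

```text
time_s: 19.0
position: [0.5117, -0.3495, 0.5192]
tool_rot: [[-0.771, -0.59, 0.239], [-0.59, 0.803, 0.082], [-0.241, -0.077, -0.967]]
ft_force: [0.3, -0.2, -0.8]
grip_width: 0.0046
```

```bash
python3 v.py 1,-1,1 0,-1,1
```

```text
t 19.00 pos [ 0.512 -0.35   0.519] q [ -51.786   28.7     12.765   18.767  132.066 -165.221] w 0.0046
tilt 14.65 x_vert 103.9 y_vert 94.4 z [ 0.239  0.082 -0.967]
(1.0, -1.0, 1.0) step/row [ 0.011 -0.039 -0.029] total [ 0.054 -0.195 -0.147]
(0.0, -1.0, 1.0) step/row [ 0.024 -0.014 -0.041] total [ 0.12  -0.072 -0.207]
```

>>> {"op": "play_rows", "data": {
  "targets": "0.011 -0.039 -0.029 -0.15 1; 0.022 -0.078 -0.059 -0.3 1; 0.032 -0.117 -0.088 -0.45 1; 0.043 -0.156 -0.118 -0.6 1; 0.054 -0.195 -0.147 -0.75 1"
}}

```text
time_s: 19.5
position: [0.5426, -0.2604, 0.559]
tool_rot: [[-0.568, -0.75, 0.339], [-0.733, 0.648, 0.208], [-0.376, -0.13, -0.918]]
ft_force: [0.6, 1.5, -1.1]
grip_width: 0.0052
```

```bash
python3 v.py 1,-1,1 1,-1,0; python3 - <<'E'
from w import *
d=grab('side','side20'); d=grab('scene','scene20')
E
```

```text
t 19.50 pos [ 0.543 -0.26   0.559] q [ -48.035   26.05    12.762   31.804  132.083 -165.22 ] w 0.0052
tilt 23.43 x_vert 112.1 y_vert 97.5 z [ 0.339  0.208 -0.918]
(1.0, -1.0, 1.0) step/row [ 0.01  -0.039 -0.03 ] total [ 0.048 -0.194 -0.15 ]
(1.0, -1.0, 0.0) step/row [ 0.025 -0.043 -0.004] total [ 0.126 -0.215 -0.021]
```

View pics/side20.png

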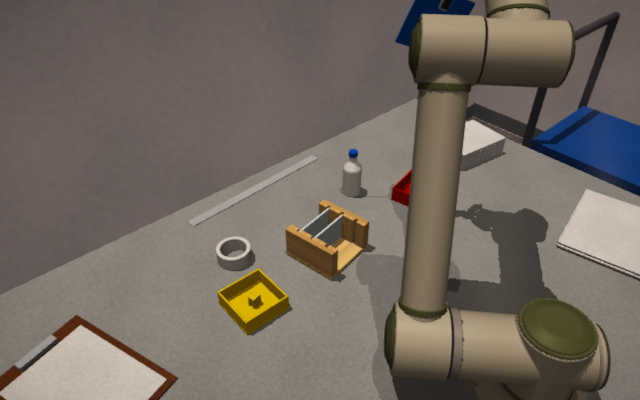

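View pics/scene20.png

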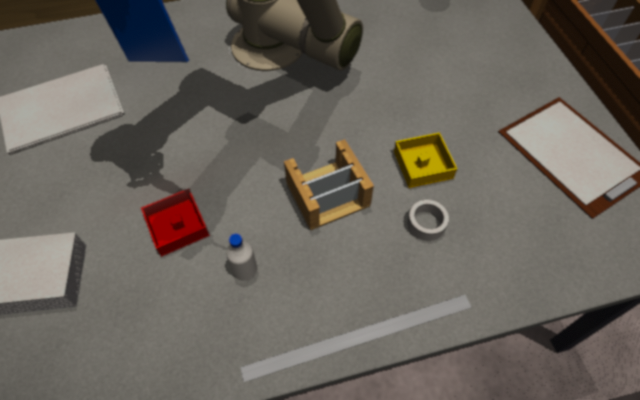

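>>> {"op": "play_rows", "data": {
  "targets": "0.01 -0.039 -0.03 -0.15 1; 0.019 -0.078 -0.06 -0.3 1; 0.029 -0.116 -0.09 -0.45 1; 0.038 -0.155 -0.12 -0.6 1; 0.048 -0.194 -0.15 -0.75 1"
}}

```text
time_s: 20.1
position: [0.5365, -0.1738, 0.6131]
tool_rot: [[-0.317, -0.86, 0.4], [-0.812, 0.464, 0.353], [-0.489, -0.213, -0.846]]
ft_force: [0.2, 0.5, -0.9]
grip_width: 0.0049
```

```bash
python3 v.py 1,-1,1 1,0,1
```

```text
t 20.10 pos [ 0.536 -0.174  0.613] q [ -46.56    22.294   12.765   46.75   132.941 -165.216] w 0.0049
tilt 32.25 x_vert 119.3 y_vert 102.3 z [ 0.4    0.353 -0.846]
(1.0, -1.0, 1.0) step/row [ 0.01  -0.039 -0.03 ] total [ 0.048 -0.195 -0.149]
(1.0, 0.0, 1.0) step/row [-0.019 -0.042 -0.02 ] total [-0.096 -0.208 -0.101]
```

>>> {"op": "play_rows", "data": {
  "targets": "-0.019 -0.042 -0.02 -0.15 1; -0.038 -0.083 -0.04 -0.3 1; -0.057 -0.125 -0.06 -0.45 1; -0.077 -0.166 -0.08 -0.6 1; -0.096 -0.208 -0.101 -0.75 1"
}}

```text
time_s: 20.6
position: [0.5315, -0.0451, 0.6716]
tool_rot: [[-0.012, -0.904, 0.427], [-0.843, 0.239, 0.482], [-0.538, -0.354, -0.765]]
ft_force: [0.2, -0.6, -1.7]
grip_width: 0.005
```

```bash
python3 v.py 1,-1,1 1,0,1
```

```text
t 20.60 pos [ 0.531 -0.045  0.672] q [ -39.284   17.904   12.76    57.365  130.163 -165.214] w 0.0050
tilt 40.10 x_vert 122.5 y_vert 110.8 z [ 0.427  0.482 -0.765]
(1.0, -1.0, 1.0) step/row [ 0.01  -0.041 -0.026] total [ 0.052 -0.207 -0.129]
(1.0, 0.0, 1.0) step/row [-0.017 -0.045 -0.013] total [-0.085 -0.225 -0.067]
```

One more partial push to get close to 45°.

>>> {"op": "play_rows", "data": {
  "targets": "-0.017 -0.045 -0.013 -0.15 1; -0.034 -0.09 -0.026 -0.3 1; -0.051 -0.135 -0.04 -0.45 1"
}}

```text
time_s: 20.9
position: [0.5119, 0.0352, 0.7107]
tool_rot: [[0.174, -0.885, 0.431], [-0.819, 0.112, 0.562], [-0.546, -0.451, -0.706]]
ft_force: [0.4, 0.8, -0.6]
grip_width: 0.0049
```

```bash
python3 v.py 1,0,1; python3 - <<'E'
from h import *
s=status.observe();R=s['tool_rot']
# turn t about tool z: new x = R@(cos t, sin t,0); level => x_z cos + y_z sin =0
t=np.arctan2(-R[2,0],R[2,1]); print('level turns',t, t-np.pi if t>0 else t+np.pi, 'q6',s['q'][5])
E
```

```text
t 20.90 pos [0.512 0.035 0.711] q [ -34.617   14.834   12.734   63.157  127.555 -165.212] w 0.0049
tilt 45.09 x_vert 123.1 y_vert 116.8 z [ 0.431  0.562 -0.706]
(1.0, 0.0, 1.0) step/row [-0.015 -0.047 -0.008] total [-0.076 -0.235 -0.042]
level turns 2.260995587680072 -0.8805970659097211 q6 -165.21201850933707
```

>>> {"op": "play_rows", "data": {
  "targets": "0 0 0 0.15 1; 0 0 0 0.3 1; 0 0 0 0.45 1; 0 0 0 0.6 1; 0 0 0 0.75 1"
}}

```text
time_s: 21.4
position: [0.5124, 0.0337, 0.7101]
tool_rot: [[-0.483, -0.762, 0.431], [-0.518, 0.646, 0.561], [-0.706, 0.048, -0.707]]
ft_force: [0.2, 0.1, -1.1]
grip_width: 0.0051
```

>>> {"op": "play_rows", "data": {
  "targets": "0 0 0 0.15 1; 0 0 0 0.3 1; 0 0 0 0.45 1; 0 0 0 0.6 1; 0 0 0 0.75 1"
}}

```text
time_s: 21.9
position: [0.5124, 0.0337, 0.71]
tool_rot: [[-0.873, -0.228, 0.431], [0.061, 0.825, 0.561], [-0.484, 0.516, -0.707]]
ft_force: [0.4, 0.3, -1.3]
grip_width: 0.0049
```

>>> {"op": "play_rows", "data": {
  "targets": "0 0 0 0.15 1; 0 0 0 0.3 1; 0 0 0 0.45 1; 0 0 0 0.6 1; 0 0 0 0.76 1"
}}

```text
time_s: 22.4
position: [0.5124, 0.0337, 0.7101]
tool_rot: [[-0.794, 0.428, 0.431], [0.608, 0.562, 0.561], [-0.002, 0.708, -0.707]]
ft_force: [-0.4, 0.0, -1.6]
grip_width: 0.0052
```

```bash
python3 v.py 1,0,1; python3 - <<'E'
from w import *
s=status.observe();R=s['tool_rot']
print('level turn',np.arctan2(-R[2,0],R[2,1]))
for n in ('scene','side','wrist'): grab(n,n+'30')
E
```

```text
t 22.40 pos [0.512 0.034 0.71 ] q [-34.726  14.892  12.748  63.103 127.576 -35.94 ] w 0.0052
tilt 45.05 x_vert 90.1 y_vert 45.0 z [ 0.431  0.561 -0.707]
(1.0, 0.0, 1.0) step/row [-0.027  0.041 -0.008] total [-0.133  0.207 -0.042]
level turn 0.002827061882062852
```

View pics/scene30.png

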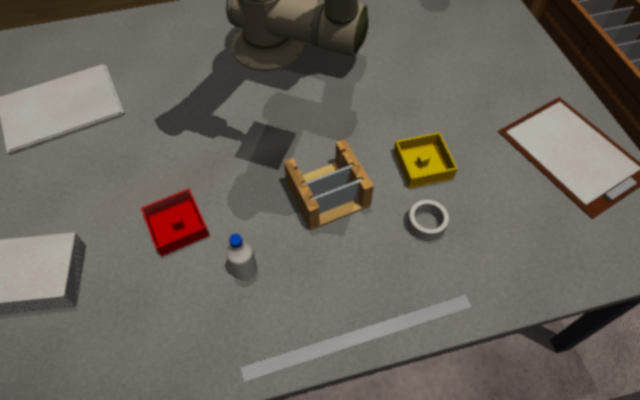

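View pics/wrist30.png

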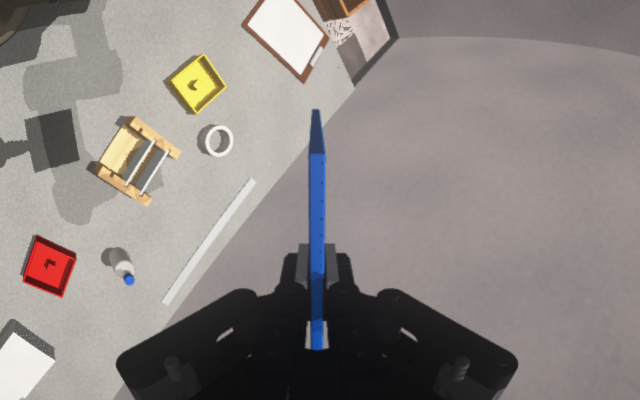

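>>> {"op": "play_rows", "data": {
  "targets": "0 0 0 0 1; 0 0 0 0 1; 0 0 0 0 1; 0 0 0 0 1; 0 0 0 0 1"
}}

```text
time_s: 23.05
position: [0.5128, 0.0335, 0.7099]
tool_rot: [[-0.797, 0.423, 0.431], [0.604, 0.566, 0.561], [-0.006, 0.708, -0.706]]
ft_force: [0.4, -0.3, -0.9]
grip_width: 0.005
```

```bash
python3 - <<'E'
from w import *
np.set_printoptions(precision=4,suppress=True)
d=grab('wrist','wrist31'); s=d['s']; T=d['T_tool_cam'];K=d['mtx'];z=d['range_z']
def tp(c,r):
    x=(c-K[0,2])/K[0,0]; y=(r-K[1,2])/K[1,1]; q=np.hypot(x,y); k=np.sin(q)/q
    v=np.array([x*k,-y*k,-np.cos(q)])/np.cos(q)*z[r,c]; return T[:3,:3]@v+T[:3,3]
for r in list(range(112,155,7))+list(range(160,345,20)):
    t=tp(317,r); print(r,'tool',t,'world',s['position']+s['tool_rot']@t)
print(s['time_s'],s['qvel'],s['grip_width'],s['ft_force'],s['wrist_torque'])
# others unmoved + clips
d0=cv2.imread('pics/scene0.png');d1=grab('scene','scene31');P=pts(d1)
m=(P[...,2]>.02)&(P[...,2]<.2)&(P[...,0]>.4)&(P[...,0]<.95)&(abs(P[...,1])<.5)
for st,c,mm in comps(m,60):
    p=P[mm]; zt=np.percentile(p[:,2],95); t=p[p[:,2]>zt-.008]
    (cx,cy),wh,a=cv2.minAreaRect((t[:,:2]*1000).astype(np.float32)); print(' OBJ ',st.tolist(),'top z %.4f rect %.0f %.0f  %.0fx%.0f a%.1f'%(zt,cx,cy,*wh,a))
E
```

```text
112 tool [0.0709 0.0001 0.0492] world [0.4776 0.104  0.6748]
119 tool [0.0688 0.0001 0.0137] world [0.4639 0.0827 0.6999]
126 tool [ 0.0672  0.     -0.013 ] world [0.4536 0.0668 0.7187]
133 tool [ 0.0659 -0.     -0.0314] world [0.4467 0.0556 0.7317]
140 tool [ 0.0649 -0.0001 -0.0468] world [0.4409 0.0464 0.7425]
147 tool [ 0.0645 -0.0001 -0.0613] world [0.4349 0.038  0.7527]
154 tool [ 0.0635 -0.0001 -0.0696] world [0.4321 0.0328 0.7586]
160 tool [ 0.0615 -0.0001 -0.0698] world [0.4337 0.0314 0.7587]
180 tool [ 0.0539 -0.0001 -0.0679] world [0.4405 0.0279 0.7575]
200 tool [ 0.0464 -0.0001 -0.0675] world [0.4467 0.0236 0.7573]
220 tool [ 0.0383 -0.0001 -0.067 ] world [0.4533 0.019  0.757 ]
240 tool [ 0.0295 -0.     -0.066 ] world [0.4608 0.0143 0.7563]
260 tool [ 0.0211 -0.     -0.0669] world [0.4671 0.0087 0.757 ]
280 tool [ 0.0107 -0.     -0.0656] world [0.476  0.0031 0.7562]
300 tool [-0.0007  0.     -0.0646] world [ 0.4855 -0.0032  0.7556]
320 tool [-0.0133  0.     -0.0638] world [ 0.4959 -0.0103  0.7551]
340 tool [-0.0269  0.     -0.0635] world [ 0.5069 -0.0184  0.755 ]
23.05 [ 0.0219 -0.0268 -0.1072 -0.0953 -0.0364  0.0064] 0.005039039648664197 [ 0.3945 -0.3104 -0.935 ] [-0.4464  0.2499 -0.0238]
 OBJ  [395, 132, 63, 53, 1011] top z 0.0457 rect 554 291  122x125 a88.5
 OBJ  [284, 140, 90, 88, 3499] top z 0.0929 rect 576 32  154x162 a9.4
 OBJ  [418, 153, 12, 12, 99] top z 0.0389 rect 554 288  21x25 a10.7
 OBJ  [141, 188, 68, 65, 974] top z 0.0463 rect 569 -336  124x120 a12.2
 OBJ  [409, 200, 40, 38, 719] top z 0.0417 rect 719 234  89x90 a77.2
 OBJ  [170, 215, 14, 12, 114] top z 0.0385 rect 572 -332  21x24 a10.7
 OBJ  [227, 234, 30, 44, 946] top z 0.1497 rect 722 -201  26x25 a70.3
```

View pics/side30.png

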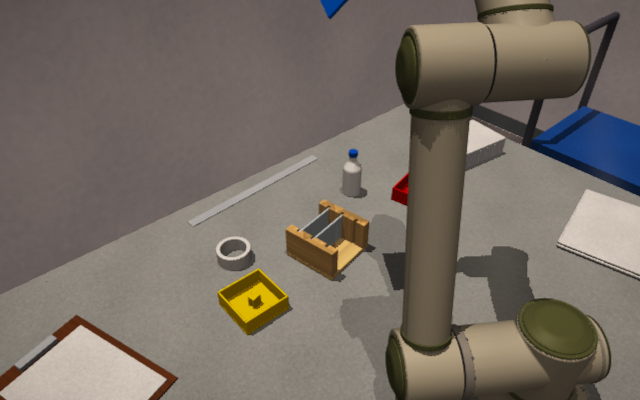

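```bash
python3 - <<'E'
from rig import env,status
s=status.observe();print(s['time_s'],s['qvel'])
print(env.close_job())
E
```

```text
23.15 [ 0.03973741  0.00619849  0.02534821 -0.02294562 -0.07558956  0.04235689]
the job is handed in; nothing more can be done
None
```

Both clips are in the trays of their own colours. The blue panel is out of the rack and was held at about 45° when I handed the job in at 23.2 s; no verdict was reported.

**Tilting the panel:** the move commands only shift the tool or turn it about its own axis. I got the 45° by turning against the last joint's limit while pushing outward and upward. I then turned the tool back so the panel's width came level.

**Last checks:**
- **Panel:** its face normal is 45.0° from vertical, taken from the tool pose. The top edge is level to about 2–3° by the wrist camera's depth, with the top at z ≈ 0.76 m. From the panel's size, its lowest part is about 0.66 m above the bench. It was held with an 80 N grip at a 5 mm opening, and the arm was at rest.
- **Clips:** each stands near the middle of its tray, with its top at z ≈ 0.039 m. The red one is at about (0.572, -0.332) and the yellow one at about (0.554, 0.288).
- **Other things:** the tape roll, bottle, rack and trays are within about 1 mm of where they were first measured. I judged the short panels only by eye; they look unmoved.

**What failed or disagreed:**
- My first grasp of the yellow clip closed above it. All three cameras show the fingertips about 30–37 mm behind the reported tool point, not at it as the text says. The red clip was caught only barely for the same reason. I gripped the yellow clip again 25 mm lower and it held.
- The two fixed cameras differed from each other and from the wrist camera by 2–4 mm on the clip and panel positions.

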